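# Change the filter canisters of a respirator blower

## Robot

A 7-joint arm with a two-finger parallel gripper is mounted at the origin on the work surface. World frame = base frame: x ahead of the robot, y to its left, z up, the work surface at z = 0. Lengths are in mm, angles in degrees, forces in N, time in s.
With the tool pointing down it reaches from about 425 to 875 mm from the base axis. Payload 9.9 kg.
Tool frame: the origin (TCP) lies midway between the tips of the shut fingers; the grasp point (between the pads) lies 19 mm behind it; x points along the fingers, y is the direction in which the jaws open and shut, and the axes are right-handed (so a half turn about x gives the same grasp; the last joint's range is limited). The gripper opens to 85 mm and grips with 20 to 120 N. Pads are 22 mm wide; open, the fingers measure 114 mm over their backs; the gripper's body (76 mm by 85 mm) begins 54 mm behind the grasp point. The pads swing forward as they close: fully open they stand 13 mm farther back than shut.
Start: joints at [70.772, 32.985, 1.427, 82.34, -0.859, 64.687, -3.237], TCP at [168.179, -653.716, 231.289] pointing down, gripper open.
Joint ranges: [-157.87, 157.87], [-19.46, 123.44], [-87.15, 90], [11.01, 140.99], [-62.26, 242.26], [9.8, 113.94], [-161.44, 161.44]. Speed limits (degrees/s): [127.2, 127.2, 172.46, 172.46, 180, 180, 180].

## Interface

Orientations are given as a 3x3 rotation matrix whose columns are the frame's x, y, z axes.
In Python, from rig import robot gives the robot as it stands.
- The arm moves only by the shell command python3 -m inch 'ROWS' [FORCE]. ROWS is JSON, a list of rows, each an object of numbers: "claw": the closure, from -1 (fully open) to 1 (shut); "tx", "ty", "tz": the shift along the tool's x, y, z in units of 25 mm (1.0 is 25 mm); "turn": the turn about the tool's x in units of 6 degrees (1.0 is 6 degrees). A call has 1 to 10 rows; each row shifts and turns the commanded pose from where the row before left it, along the tool's axes as they then stand; what a row does not reach is not made up. A row lasts 1/12 s, in which the tool goes at most 41.7 mm and 7.16 degrees, less where a joint would pass 70% of its speed; a pose out of reach is approached as far as the arm can. A call is refused whole if a number of a shift passes 1 or a number of a turn 1, either way. A call with a gripper value outside its range is refused whole. The fingers move at their own pace and stop on an object; FORCE is the grip in N (left out, the last holds). Time passes only in rows, so rows that do not move let the fingers close. It gives the time, the measured TCP pose, the force and the opening at its end, in the units of the state.
- robot.get_obs(): the state, without advancing time (a new reading comes with each control period).
- robot.snapshot(name): name is "scene" or "top" or "wrist"; returns the picture (420x560x3 uint8, blue, green, red); there is no depth.
- robot.get_calibration(name): a dict with "vertical_fov" (degrees; the focal length in pixels is half the picture's height over the tangent of half this angle, whatever the lens; pixels are square), "cx", "cy" (the principal point, pixels), "rvec" (rotation vector, rad) and "tvec" (3), from world to camera coordinates, as OpenCV has them. Camera axes: x right, y down, z forward; pixel columns grow to the right and rows downward; lengths in mm; the calibration is good to about 2 mm. A picture is of the moment at which its call begins: read the wrist's pose just before it. get_calibration takes no time and is no camera call; for the wrist camera it gives the pose at the moment of the call.
- robot.job_done(): hands the job in, once; it reports no verdict.
The state is a dict: "clock": time; "q": joint angles; "dq": joint speeds; "joint_efforts": joint torques, N m; "eef_pos": TCP position; "eef_rot": TCP orientation; "contact_force": force on the tool from outside, world axes, zero at the start; "torque": the same for the moment, N m; "opening": opening from 0.0 (shut) to 1.0 (fully open).
Only numpy, scipy, OpenCV 4.12 (cv2) and the standard library are available. Lean on these libraries where they do the work, as an engineer would, in place of code of your own. Each camera call takes 0.05 s, during which the arm holds its last target.

## Task

Get the turners' respirator blower ready: take out every canister that is brown with sawdust and put it in the blue tub, and see that all three ports hold a clean white dust canister with a green band, each pushed in against its spring, turned a quarter turn clockwise and let up so that it is locked fully home; a white one that is already locked in stays where it is. A fresh canister left over is put back upright in the wooden stock tray. When all three are in, press the green start button right in. The black canister with the orange band is for gas, not dust: do not pick it up.

Things in the scene. Friction and masses are not known exactly. Their poses are not given: they have to be found in the camera images.
- blower: Yellow respirator blower, fixed, 130 mm (x) by 385 mm (y, with its hose outlet), origin on the bench under the middle port. Grey deck 70 mm high with three ports in a row along y, 90 mm apart; at its +y end a motor housing (y 138 to 218 mm, 107 mm high) carries the start button. A canister goes into a port from above with its twist grip along the blower's x axis, either way round
- port1 (a point): Centre of the port at the blower's -y end, on deck level (70 mm up). Each port is a steel ring, 59 mm inside, with slots for the lugs on its +x and -x sides (white marks). Inside, a sprung valve plate meets a canister's underside 10.5 mm below the deck and goes down 9 mm more, with 6 N at first, 11.4 N at the bottom
- port2 (a point): Centre of the middle port, on deck level. To lock: press the canister down 6 to 9 mm past first touch of the valve plate, turn it 80 degrees clockwise seen from above (a stop lies about 3 degrees beyond), let go: the spring lifts its lugs into notches, its origin stands 10.5 mm below the deck again and it cannot turn
- port3 (a point): Centre of the port next to the motor housing, on deck level. To take a locked canister out: press it down 6 to 9 mm (less than 4 mm frees nothing), turn it 80 degrees anticlockwise to bring its grip along the blower's x axis, lift straight up
- spent1: Brown, sawdust-caked spent canister, locked in any one of the ports, or absent. 80 mm tall, origin at the centre of its underside. Sleeve 56 mm across (z 0 to 22) with two lugs at the bottom along +x and -x (72 mm tip to tip, 14 wide, 6 thick); drum 76 mm across (z 22 to 52); twist grip on top, 60 mm along x, 24 mm along y (z 52 to 80). 0.16 to 0.32 kg
- spent2: Second spent canister, brown, the same; locked in another port, or absent. A port whose canister is absent is empty at the start
- good: Clean dust canister already locked in a port, or absent; white with a green band, shaped like the spent ones. It is to stay locked where it is
- fresh1: Fresh dust canister standing on the bench on its sleeve, turned any way round; white with a green band, 0.13 to 0.27 kg, shaped like the spent ones: origin at the centre of its underside, 80 mm tall, grip 60 mm along x, 24 mm along y, z 52 to 80, directly over the lugs. There are three, never fewer than needed
- fresh2: Second fresh canister, the same
- fresh3: Third fresh canister, the same
- gas: Gas canister, the wrong kind: black with an orange band, same shape, standing among the fresh ones. Not to be picked up
- tub: Blue waste tub, open-topped, fixed: 250 mm (x) by 150 mm (y) outside, walls 5 mm thick and 60 mm high, floor 5 mm thick. Origin: centre of its underside. Two canisters fit side by side along its x axis, 55 mm either side of the middle
- stock: Square wooden stock tray, fixed, open-topped: 130 by 130 mm outside, walls 6 mm thick and 40 mm high, floor 6 mm thick; empty at the start, room for one canister. Origin: centre of its underside
- start (a joint): Travel of the green start button: 0 released, 0.006 m fully in; springs back. Needs 5 N to go right in
- start_top (a point): Centre of the green start button's top face (30 mm across) on the motor housing, 129 mm above the bench; pressed straight down
Not all that is in view belongs to the job. Leave any pink, purple or turquoise look-alike of the fresh1 alone.

How it is judged (in metres and radians):
On the way, in this order (a step that is already met when the one before it is completed fails the run):
1. every spent canister is in the blue tub and all three ports hold a clean canister, locked home (in any order) (((horizontal distance between fresh1 and port1 below 0.004 m and z of fresh1 in the frame of port1 between -0.0135 and -0.008 m and angle between the x axis of fresh1 and the x axis of blower, either way round above 1.25 rad and angle between fresh1's own z axis and vertical below 0.08 rad) or (horizontal distance between fresh2 and port1 below 0.004 m and z of fresh2 in the frame of port1 between -0.0135 and -0.008 m and angle between the x axis of fresh2 and the x axis of blower, either way round above 1.25 rad and angle between fresh2's own z axis and vertical below 0.08 rad) or (horizontal distance between fresh3 and port1 below 0.004 m and z of fresh3 in the frame of port1 between -0.0135 and -0.008 m and angle between the x axis of fresh3 and the x axis of blower, either way round above 1.25 rad and angle between fresh3's own z axis and vertical below 0.08 rad) or (horizontal distance between good and port1 below 0.004 m and z of good in the frame of port1 between -0.0135 and -0.008 m and angle between the x axis of good and the x axis of blower, either way round above 1.25 rad and angle between good's own z axis and vertical below 0.08 rad)) and ((horizontal distance between fresh1 and port2 below 0.004 m and z of fresh1 in the frame of port2 between -0.0135 and -0.008 m and angle between the x axis of fresh1 and the x axis of blower, either way round above 1.25 rad and angle between fresh1's own z axis and vertical below 0.08 rad) or (horizontal distance between fresh2 and port2 below 0.004 m and z of fresh2 in the frame of port2 between -0.0135 and -0.008 m and angle between the x axis of fresh2 and the x axis of blower, either way round above 1.25 rad and angle between fresh2's own z axis and vertical below 0.08 rad) or (horizontal distance between fresh3 and port2 below 0.004 m and z of fresh3 in the frame of port2 between -0.0135 and -0.008 m and angle between the x axis of fresh3 and the x axis of blower, either way round above 1.25 rad and angle between fresh3's own z axis and vertical below 0.08 rad) or (horizontal distance between good and port2 below 0.004 m and z of good in the frame of port2 between -0.0135 and -0.008 m and angle between the x axis of good and the x axis of blower, either way round above 1.25 rad and angle between good's own z axis and vertical below 0.08 rad)) and ((horizontal distance between fresh1 and port3 below 0.004 m and z of fresh1 in the frame of port3 between -0.0135 and -0.008 m and angle between the x axis of fresh1 and the x axis of blower, either way round above 1.25 rad and angle between fresh1's own z axis and vertical below 0.08 rad) or (horizontal distance between fresh2 and port3 below 0.004 m and z of fresh2 in the frame of port3 between -0.0135 and -0.008 m and angle between the x axis of fresh2 and the x axis of blower, either way round above 1.25 rad and angle between fresh2's own z axis and vertical below 0.08 rad) or (horizontal distance between fresh3 and port3 below 0.004 m and z of fresh3 in the frame of port3 between -0.0135 and -0.008 m and angle between the x axis of fresh3 and the x axis of blower, either way round above 1.25 rad and angle between fresh3's own z axis and vertical below 0.08 rad) or (horizontal distance between good and port3 below 0.004 m and z of good in the frame of port3 between -0.0135 and -0.008 m and angle between the x axis of good and the x axis of blower, either way round above 1.25 rad and angle between good's own z axis and vertical below 0.08 rad)) and x of spent1 in the frame of tub between -0.12 and 0.12 m and y of spent1 in the frame of tub between -0.07 and 0.07 m and z of each of spent1, spent2 in the frame of tub below 0.05 m and x of spent2 in the frame of tub between -0.12 and 0.12 m and y of spent2 in the frame of tub between -0.07 and 0.07 m), for 0.3 s.
2. then the green start button is pressed right in (value of joint start above 0.0045 m), for 0.05 s.
At the end, for the whole second after the job is handed in: Each port holds a fresh or the good canister locked home: within 4 mm of its axis, origin 8 to 13.5 mm below the deck, turned over 72 degrees, tilt below 0.08 rad; spent ones in the tub, origin under 50 mm up; a left-over fresh one in the stock tray, tilt below 0.15 rad; all at rest (all of step 1 and linear speed of each of fresh1, fresh2, fresh3, good, spent1, spent2 below 0.02 m/s and ((horizontal distance between fresh1 and port1 below 0.004 m and z of fresh1 in the frame of port1 between -0.0135 and -0.008 m and angle between the x axis of fresh1 and the x axis of blower, either way round above 1.25 rad and angle between fresh1's own z axis and vertical below 0.08 rad) or (horizontal distance between fresh1 and port2 below 0.004 m and z of fresh1 in the frame of port2 between -0.0135 and -0.008 m and angle between the x axis of fresh1 and the x axis of blower, either way round above 1.25 rad and angle between fresh1's own z axis and vertical below 0.08 rad) or (horizontal distance between fresh1 and port3 below 0.004 m and z of fresh1 in the frame of port3 between -0.0135 and -0.008 m and angle between the x axis of fresh1 and the x axis of blower, either way round above 1.25 rad and angle between fresh1's own z axis and vertical below 0.08 rad) or (x of fresh1 in the frame of stock between -0.03 and 0.03 m and y of fresh1 in the frame of stock between -0.03 and 0.03 m and z of fresh1 in the frame of stock below 0.02 m and angle between fresh1's own z axis and vertical below 0.15 rad)) and ((horizontal distance between fresh2 and port1 below 0.004 m and z of fresh2 in the frame of port1 between -0.0135 and -0.008 m and angle between the x axis of fresh2 and the x axis of blower, either way round above 1.25 rad and angle between fresh2's own z axis and vertical below 0.08 rad) or (horizontal distance between fresh2 and port2 below 0.004 m and z of fresh2 in the frame of port2 between -0.0135 and -0.008 m and angle between the x axis of fresh2 and the x axis of blower, either way round above 1.25 rad and angle between fresh2's own z axis and vertical below 0.08 rad) or (horizontal distance between fresh2 and port3 below 0.004 m and z of fresh2 in the frame of port3 between -0.0135 and -0.008 m and angle between the x axis of fresh2 and the x axis of blower, either way round above 1.25 rad and angle between fresh2's own z axis and vertical below 0.08 rad) or (x of fresh2 in the frame of stock between -0.03 and 0.03 m and y of fresh2 in the frame of stock between -0.03 and 0.03 m and z of fresh2 in the frame of stock below 0.02 m and angle between fresh2's own z axis and vertical below 0.15 rad)) and ((horizontal distance between fresh3 and port1 below 0.004 m and z of fresh3 in the frame of port1 between -0.0135 and -0.008 m and angle between the x axis of fresh3 and the x axis of blower, either way round above 1.25 rad and angle between fresh3's own z axis and vertical below 0.08 rad) or (horizontal distance between fresh3 and port2 below 0.004 m and z of fresh3 in the frame of port2 between -0.0135 and -0.008 m and angle between the x axis of fresh3 and the x axis of blower, either way round above 1.25 rad and angle between fresh3's own z axis and vertical below 0.08 rad) or (horizontal distance between fresh3 and port3 below 0.004 m and z of fresh3 in the frame of port3 between -0.0135 and -0.008 m and angle between the x axis of fresh3 and the x axis of blower, either way round above 1.25 rad and angle between fresh3's own z axis and vertical below 0.08 rad) or (x of fresh3 in the frame of stock between -0.03 and 0.03 m and y of fresh3 in the frame of stock between -0.03 and 0.03 m and z of fresh3 in the frame of stock below 0.02 m and angle between fresh3's own z axis and vertical below 0.15 rad))); the robot touches nothing.
It fails at once if the clean canister that was already locked in is moved from its place (more than 15 mm) (distance of good from where it was at the start of the episode above 0.015 m).
It fails at once if the gas canister is picked up (height (world z) of gas above 0.03 m).
Of spent1, spent2, good only 2 to 3 are there at a start; the rules pass over those that are not, and their reading is None.
At some moment in a run one of fresh1, fresh2, fresh3 may be knocked a few centimetres aside while the robot is not near it.
It also fails if it takes over 208 s, if anything falls off the work surface, if the arm or the gripper's body presses on something with over 40 N, if the wrist force passes 120 N, or if a joint passes its speed limit or range.

## Working session

There is one attempt and no reset: what is moved stays moved. The work goes in short steps, Python scripts to look and compute and a shell command to move; the robot and the scene stay as the last step left them, time stands still between calls to the robot, and variables do not carry over. Pictures are saved under pics/ and viewed, and the job is handed in when it is done.

```bash
ls; mkdir -p pics
python3 - <<'E'
from rig import robot
import cv2
o=robot.get_obs()
for k in o: print(k,o[k])
for n in ["scene","top","wrist"]:
    im=robot.snapshot(n); cv2.imwrite(f"pics/{n}0.png",im); print(n,robot.get_calibration(n))
E
```

```text
pics
clock 0.0
q [70.7727451  33.03131689  1.42298335 82.38356494 -0.85939316 64.68597942
 -3.23627499]
dq [-0.03318606  0.04322857 -0.0276261   0.05115968 -0.02069329 -0.1130775
 -0.00112166]
joint_efforts [-2.45629026e-04 -7.65749288e+01  2.25071691e+00 -2.85962749e+01
  1.54920481e-02  1.28050082e-02 -2.69148023e-05]
eef_pos [ 168.0671905  -653.30423393  230.47589132]
eef_rot [[-4.66933570e-04  2.49183319e-01 -9.68456223e-01]
 [ 1.50517790e-03 -9.68455056e-01 -2.49183745e-01]
 [-9.99998758e-01 -1.57405116e-03  7.71389514e-05]]
contact_force [0.39414602 0.38265947 0.73512012]
torque [ 0.03562015  0.02471237 -0.02089466]
opening 0.9985449981648603
scene {'vertical_fov': 51.816351994624476, 'cx': 280.3194029066557, 'cy': 206.0530352262398, 'rvec': array([ 0.7190268 ,  2.45656268, -1.31973972]), 'tvec': array([ 380.89045392,  -19.13946654, 1450.00650511])}
top {'vertical_fov': 44.63068933399587, 'cx': 283.5000389696188, 'cy': 209.62640247628931, 'rvec': array([ 2.15419344, -2.18946501,  0.13091011]), 'tvec': array([ -48.2089526 ,  432.61713046, 1566.00506966])}
wrist {'vertical_fov': 62.304294727577954, 'cx': 277.5772449415654, 'cy': 210.80708436088418, 'rvec': array([-2.27659336,  1.76474248,  0.27980641]), 'tvec': array([-675.68880272,  -41.01724935,  379.8678917 ])}
```

View pics/scene0.png

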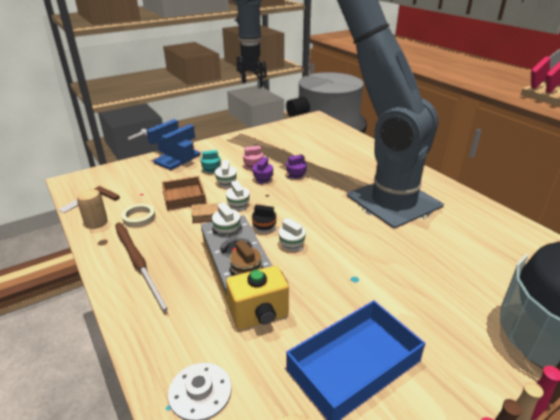

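View pics/top0.png

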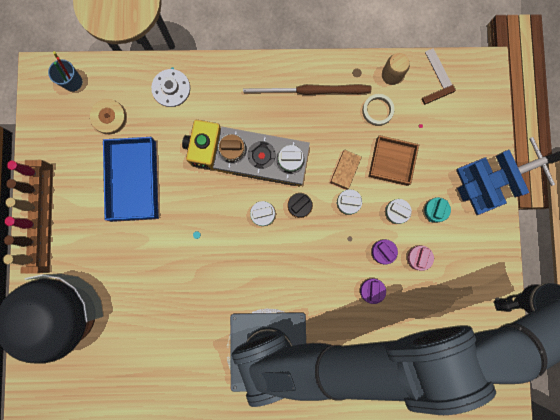

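View pics/wrist0.png

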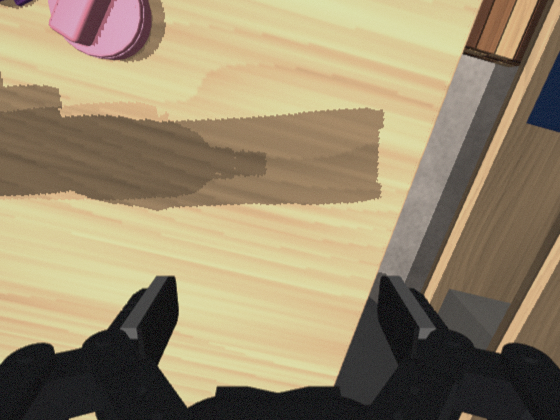

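```bash
cat > h.py <<'E'
import numpy as np, cv2
from rig import robot
def K(c):
    f=210/np.tan(np.radians(c['vertical_fov']/2)); return np.array([[f,0,c['cx']],[0,f,c['cy']],[0,0,1.]])
def cam(n): 
    c=robot.get_calibration(n); return K(c),cv2.Rodrigues(c['rvec'])[0],np.array(c['tvec'])
def ray(n,u,v,z,C=None):
    k,R,t=C or cam(n); d=R.T@np.linalg.inv(k)@np.array([u,v,1.]); o=-R.T@t
    return (o+d*(z-o[2])/d[2])
def proj(n,P,C=None):
    k,R,t=C or cam(n); p=(R@np.array(P,float).T).T+t; p=(k@p.T).T; return p[:,:2]/p[:,2:]
E
python3 - <<'E'
from h import *
im=cv2.imread("pics/top0.png")
c=im[110:240,170:470]; cv2.imwrite("pics/topz.png",cv2.resize(c,None,fx=2.66,fy=2.66,interpolation=cv2.INTER_CUBIC))
C=cam("top")
for n,u,v,z in [("port3brown",231,147,138),("port2",262,155,70),("port1w",291,157,138),("btn",202,141,129),("f1",262,213,80),("gas",300,205,80),("f2",349,202,80),("f3",399,211,80),("teal",438,209,80),("pur",385,251,80),("stock",394,160,40),("tub",131,179,60)]:
    print(n,ray("top",u,v,z,C).round(0))
E
```

```text
port3brown [606.  96. 138.]
port2 [595.   8.  70.]
port1w [573. -78. 138.]
btn [627. 182. 129.]
f1 [417.  10.  80.]
gas [ 439. -104.   80.]
f2 [ 446. -252.   80.]
f3 [ 416. -401.   80.]
teal [ 420. -519.   80.]
pur [ 297. -355.   80.]
stock [ 580. -402.   40.]
tub [529. 408.  60.]
```

View pics/topz.png

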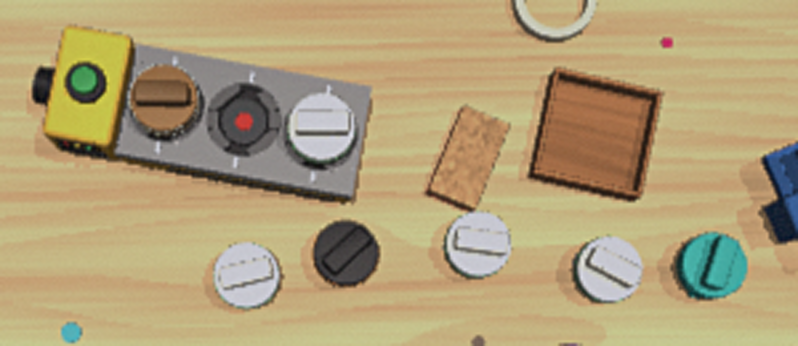

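```bash
python3 -m inch '[{"turn":-1,"claw":-1},{"turn":-1,"claw":-1},{"turn":-1,"claw":-1},{"turn":-1,"claw":-1},{"turn":-1,"claw":-1},{"turn":-1,"claw":-1},{"turn":-1,"claw":-1},{"turn":-1,"claw":-1},{"turn":-1,"claw":-1},{"turn":-1,"claw":-1}]' 40
cat >> h.py <<'E'
def st(goal=None,yaw=None):
    o=robot.get_obs(); p=np.array(o['eef_pos']); R=np.array(o['eef_rot'])
    y=np.degrees(np.arctan2(R[1,1],R[0,1]))
    print("t",round(o['clock'],2),"p",p.round(1),"yaw",round(y,2),"q7",round(o['q'][6],1),"F",np.array(o['contact_force']).round(1),"op",round(o['opening'],3))
    if goal is not None:
        d=R.T@(np.array(goal)-p)/25; print("rows total tx,ty,tz",d.round(2))
    if yaw is not None: 
        e=(yaw-y+90)%180-90; print("turn total",round(-e/6,2))
    return p,R,y
E
python3 -c "
from h import *
p,R,y=st([600,20,300],-1.7)
k,Rc,t=cam('wrist'); print('cam pos in tool',R.T@(-Rc.T@t-p)); print((R.T@Rc.T).round(3))
"
```

```text
t 0.15 p [ 168.1 -653.4  230.6] yaw -75.57 q7 -3.2 F [-0.1  0.9  0.3] op 1.001
rows total tx,ty,tz [ -2.75 -21.78 -23.44]
turn total -12.31
cam pos in tool [-143.07174321    0.98330328  -78.36909767]
[[-0.001 -0.309  0.951]
 [ 1.    -0.     0.001]
 [-0.     0.951  0.309]]invalid input at $[0]: expected keys claw, tx, ty, tz, turn
```

```bash
python3 -m inch '[{"claw":-1,"tx":0,"ty":0,"tz":0,"turn":-1},{"claw":-1,"tx":0,"ty":0,"tz":0,"turn":-1},{"claw":-1,"tx":0,"ty":0,"tz":0,"turn":-1},{"claw":-1,"tx":0,"ty":0,"tz":0,"turn":-1},{"claw":-1,"tx":0,"ty":0,"tz":0,"turn":-1},{"claw":-1,"tx":0,"ty":0,"tz":0,"turn":-1},{"claw":-1,"tx":0,"ty":0,"tz":0,"turn":-1},{"claw":-1,"tx":0,"ty":0,"tz":0,"turn":-1},{"claw":-1,"tx":0,"ty":0,"tz":0,"turn":-1},{"claw":-1,"tx":0,"ty":0,"tz":0,"turn":-1}]' 40; python3 -c "
from h import *
p,R,y=st([570,20,290],-1.7)"
```

```text
clock: 0.98
eef_pos: [168.1, -653.6, 230.9]
eef_rot: [[-0.0, 0.965, -0.264], [0.001, -0.264, -0.965], [-1.0, -0.0, -0.001]]
contact_force: [-0.2, 0.0, -0.4]
opening: 1.002
t 0.98 p [ 168.1 -653.6  230.9] yaw -15.28 q7 48.9 F [-0.2  0.  -0.4] op 1.002
rows total tx,ty,tz [ -2.35   8.41 -30.23]
turn total -2.26
```

```bash
python3 -m inch '[{"claw":-1,"tx":-0.4,"ty":0,"tz":0,"turn":-1},{"claw":-1,"tx":-0.4,"ty":0,"tz":0,"turn":-1},{"claw":-1,"tx":-0.4,"ty":0,"tz":0,"turn":-0.26},{"claw":-1,"tx":-0.4,"ty":0.6,"tz":-1,"turn":0},{"claw":-1,"tx":-0.4,"ty":0.6,"tz":-1,"turn":0},{"claw":-1,"tx":-0.4,"ty":0.6,"tz":-1,"turn":0},{"claw":-1,"tx":0,"ty":0.6,"tz":-1,"turn":0},{"claw":-1,"tx":0,"ty":0.6,"tz":-1,"turn":0},{"claw":-1,"tx":0,"ty":0.6,"tz":-1,"turn":0},{"claw":-1,"tx":0,"ty":0.6,"tz":-1,"turn":0}]' 40; python3 -c "
from h import *
p,R,y=st([570,20,290],-1.7)"
```

```text
clock: 1.82
eef_pos: [279.7, -481.1, 291.2]
eef_rot: [[-0.0, 0.999, -0.035], [0.0, -0.035, -0.999], [-1.0, -0.0, -0.0]]
contact_force: [-0.0, -1.1, 0.6]
opening: 1.003
t 1.82 p [ 279.7 -481.1  291.2] yaw -2.02 q7 44.6 F [-0.  -1.1  0.6] op 1.003
rows total tx,ty,tz [  0.05  10.9  -20.44]
turn total -0.05
```

```bash
python3 -m inch '[{"claw":-1,"tx":0,"ty":0.8,"tz":-1,"turn":0},{"claw":-1,"tx":0,"ty":0.8,"tz":-1,"turn":0},{"claw":-1,"tx":0,"ty":0.8,"tz":-1,"turn":0},{"claw":-1,"tx":0,"ty":0.8,"tz":-1,"turn":0},{"claw":-1,"tx":0,"ty":0.8,"tz":-1,"turn":0},{"claw":-1,"tx":0,"ty":0.5,"tz":-1,"turn":0},{"claw":-1,"tx":0,"ty":0.5,"tz":-1,"turn":0},{"claw":-1,"tx":0,"ty":0.5,"tz":-1,"turn":0},{"claw":-1,"tx":0,"ty":0.5,"tz":-1,"turn":0},{"claw":-1,"tx":0,"ty":0.5,"tz":-1,"turn":0}]' 40 | head -2;  python3 -m inch '[{"claw":-1,"tx":0,"ty":0.4,"tz":-1,"turn":0},{"claw":-1,"tx":0,"ty":0.4,"tz":-1,"turn":0},{"claw":-1,"tx":0,"ty":0.4,"tz":-1,"turn":0},{"claw":-1,"tx":0,"ty":0.4,"tz":-1,"turn":0},{"claw":-1,"tx":0,"ty":0.4,"tz":-1,"turn":0},{"claw":-1,"tx":0,"ty":0.5,"tz":-1,"turn":0},{"claw":-1,"tx":0,"ty":0.5,"tz":-1,"turn":0},{"claw":-1,"tx":0,"ty":0.5,"tz":-1,"turn":0},{"claw":-1,"tx":0,"ty":0.4,"tz":-1,"turn":0},{"claw":-1,"tx":0,"ty":0,"tz":0,"turn":0}]' 40 | head -2;python3 -c "
from h import *
p,R,y=st([600,20,290],-1.7)
cv2.imwrite('pics/w1.png',robot.snapshot('wrist'))
P=[[606,96,138],[595,8,70],[573,-78,138],[627,182,129]]
print(proj('wrist',P))"
```

```text
clock: 2.65
eef_pos: [450.7, -237.1, 291.2]
clock: 3.48
eef_pos: [557.1, -10.7, 291.2]
t 3.48 p [557.1 -10.7 291.2] yaw -1.63 q7 -17.9 F [-0.4  1.2  0.4] op 1.0
rows total tx,ty,tz [ 0.05  1.68 -1.28]
turn total 0.01
[[337.48511938  53.59314831]
 [314.34651288 153.59038634]
 [297.95274278 257.23271909]
 [366.98202909 -74.34911103]]
```

View pics/w1.png

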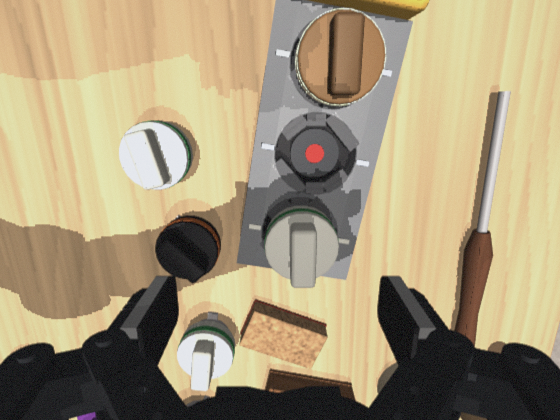

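```bash
python3 -c "
import cv2
im=cv2.imread('pics/w1.png')
cv2.imwrite('pics/w1a.png',cv2.resize(im[0:150,230:430],None,fx=4,fy=4,interpolation=cv2.INTER_CUBIC))
cv2.imwrite('pics/w1b.png',cv2.resize(im[110:260,230:430],None,fx=4,fy=4,interpolation=cv2.INTER_CUBIC))"
```

```text
(no output)
```

View pics/w1a.png

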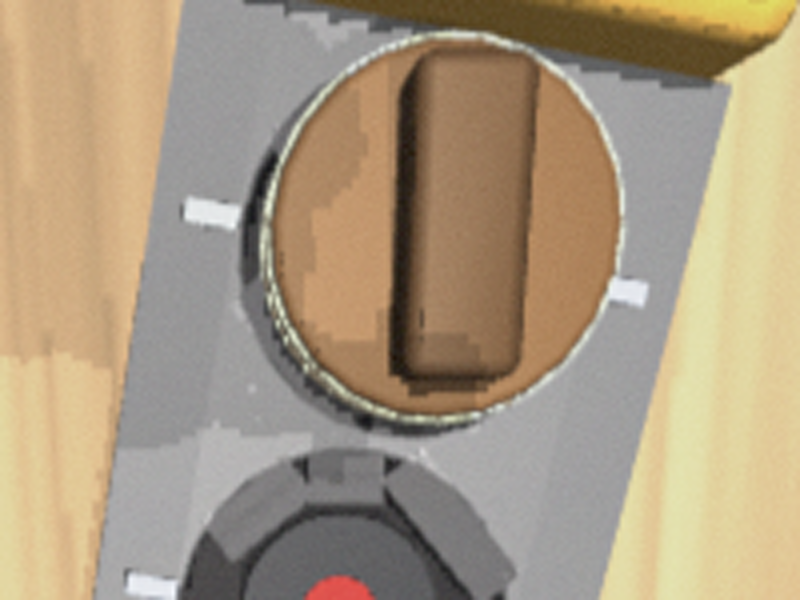

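View pics/w1b.png

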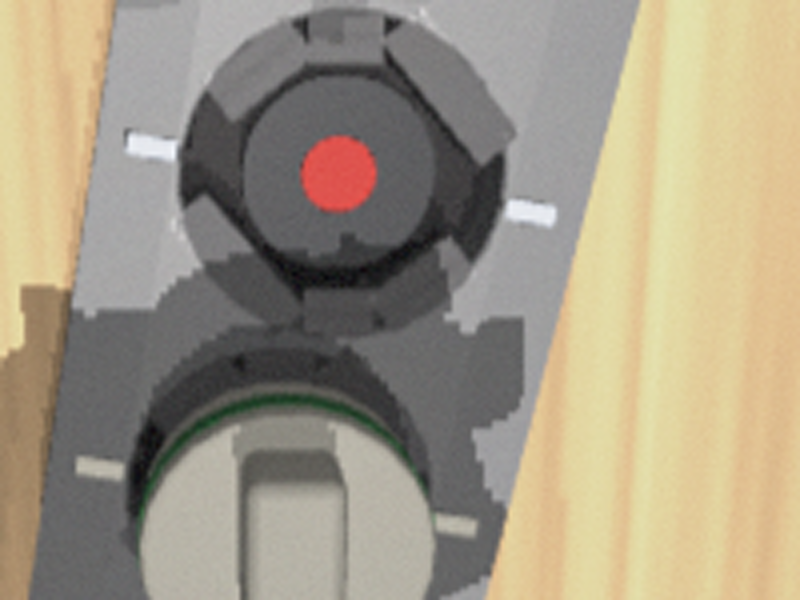

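```bash
python3 -c "
from h import *
C=cam('wrist')
A=np.array([ray('',*x,70,C)[:2] for x in [(276,52),(392,73.8),(261,145.8),(369,163.8),(249,226),(349.3,242)]])
for i in range(0,6,2):
  d=A[i+1]-A[i]; print((A[i]+A[i+1])/2, np.linalg.norm(d), np.degrees(np.arctan2(d[1],d[0])))
M=(A[::2]+A[1::2])/2; d=M[0]-M[2]; print(np.linalg.norm(d), np.degrees(np.arctan2(*d[::-1]))-90, M.mean(0))
print('red',ray('',314.8,153.3,59.5,C))
# brown grip top corners/drum
for q in [(427,50),(537,52),(520,378),(400,375)]: print(ray('',230+q[0]/4,q[1]/4,139.5,C).round(1))
"
```

```text
[614.31543126  95.02686177] 115.01047559148536 -11.489243060368802
[596.14084965   6.6251246 ] 115.30834172517268 -11.129490781243051
[578.54566618 -82.00946114] 115.00888246488977 -11.425473657642176
180.61377501181715 -11.422694789456997 [596.33398237   6.54750841]
red [596.55063241   6.6775331   59.5       ]
[604.6 124.2 139.5]
[625.3 123.3 139.5]
[624.6  65.1 139.5]
[600.4  66.4 139.5]
```

```bash
python3 -c "
from h import *
p,R,y=st([614.2,94.8,160],-1.4)"
```

```text
t 3.53 p [556.3 -13.6 291. ] yaw -1.73 q7 -17.7 F [-0.  -0.7  0.3] op 1.001
rows total tx,ty,tz [ 5.25  2.19 -4.39]
turn total -0.05
```

```bash
python3 -m inch '[{"claw":-1,"tx":0,"ty":0,"tz":0,"turn":-0.05},{"claw":-1,"tx":0,"ty":0,"tz":0,"turn":0}]' | head -2; python3 -c "
from h import *
st()
C=cam('wrist');im=robot.snapshot('wrist');cv2.imwrite('pics/w2.png',im)
st()
np.save('w2.npy',np.hstack([C[0],C[1],C[2][:,None]]))
hsv=cv2.cvtColor(im,cv2.COLOR_BGR2HSV)
m=((hsv[...,0]<8)|(hsv[...,0]>172))&(hsv[...,1]>150)&(hsv[...,2]>150); m[:, :290]=0; m[:,340:]=0; m[200:]=0
ys,xs=np.nonzero(m); print(xs.mean(),ys.mean(),len(xs)); print(ray('',xs.mean(),ys.mean(),59.5,C))
cv2.imwrite('pics/w2a.png',cv2.resize(im[0:150,230:430],None,fx=4,fy=4,interpolation=cv2.INTER_CUBIC))
cv2.imwrite('pics/w2b.png',cv2.resize(im[110:260,230:430],None,fx=4,fy=4,interpolation=cv2.INTER_CUBIC))"
```

```text
clock: 3.7
eef_pos: [555.4, -18.1, 291.1]
t 3.7 p [555.4 -18.1 291.1] yaw -1.75 q7 -17.4 F [-0.  -1.2 -0.2] op 1.003
t 3.75 p [555.4 -18.3 291.1] yaw -1.8 q7 -17.4 F [-0.7  0.1  0.9] op 0.999
316.0679245283019 145.13584905660377 265
[596.86270997  10.33888101  59.5       ]
```

View pics/w2a.png

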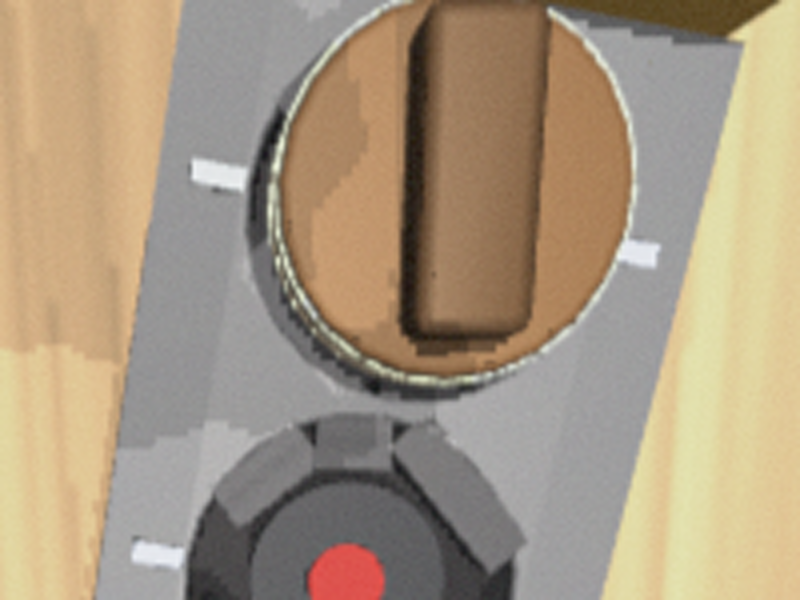

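View pics/w2b.png

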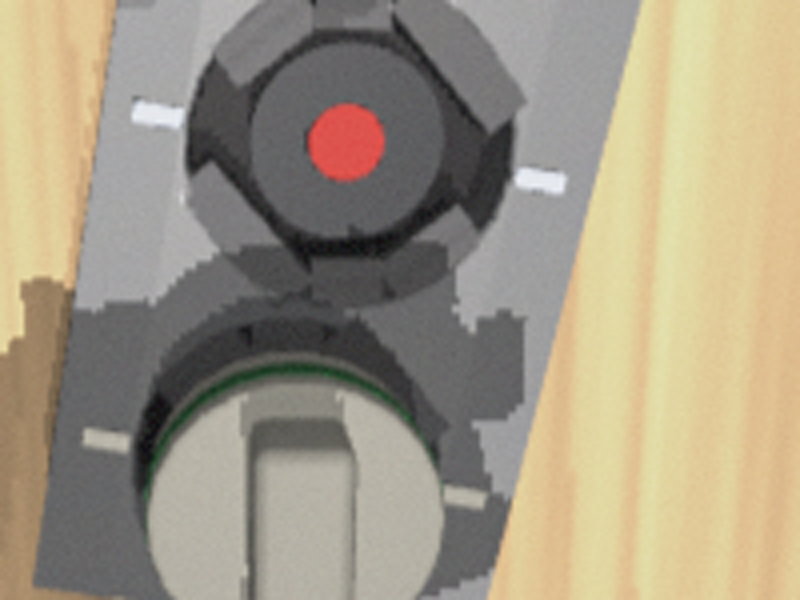

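```bash
python3 -c "
from h import *
D=np.load('w2.npy'); C=(D[:,:3],D[:,3:6],D[:,6])
A=np.array([ray('',*x,70,C)[:2] for x in [(277.5,42),(394.75,64.5),(263,137),(371.5,156),(250.75,219),(351.75,235.25)]])
for i in range(0,6,2):
  d=A[i+1]-A[i]; print((A[i]+A[i+1])/2, np.linalg.norm(d), np.degrees(np.arctan2(d[1],d[0])))
M=(A[::2]+A[1::2])/2; d=M[0]-M[2]; print(np.linalg.norm(d), np.degrees(np.arctan2(*d[::-1]))-90, M.mean(0))
print('red',ray('',316.07+.3,145.1+.3,59.5,C))
for q in [(432,3),(547,5),(530,333),(405,333)]: print(ray('',230+q[0]/4,q[1]/4,139.5,C).round(1))
st([614.5,98,160],-1.4)
"
```

```text
[615.17984042  98.5087695 ] 115.33566690106079 -11.630789730514913
[597.46137325  10.19384006] 115.17246278807599 -11.540385084737368
[579.96384187 -78.8550094 ] 115.14794289913895 -11.460465572466271
180.82609495373282 -11.230157313674184 [597.53501851   9.94920006]
red [597.18641926  10.04923655  59.5       ]
[604.3 127.1 139.5]
[625.7 126.1 139.5]
[625.2  68.7 139.5]
[600.3  69.5 139.5]
t 3.75 p [555.4 -18.3 291.1] yaw -1.8 q7 -17.4 F [-0.7  0.1  0.9] op 0.999
rows total tx,ty,tz [ 5.24  2.22 -4.73]
turn total -0.07
```

```bash
python3 -m inch '[{"claw":-1,"tx":0.7,"ty":0.44,"tz":-1,"turn":-0.07},{"claw":-1,"tx":0.7,"ty":0.44,"tz":-1,"turn":0},{"claw":-1,"tx":0.7,"ty":0.44,"tz":-1,"turn":0},{"claw":-1,"tx":0.7,"ty":0.44,"tz":-0.9,"turn":0},{"claw":-1,"tx":0.8,"ty":0.44,"tz":-0.5,"turn":0},{"claw":-1,"tx":0.8,"ty":0,"tz":-0.33,"turn":0},{"claw":-1,"tx":0.8,"ty":0,"tz":0,"turn":0},{"claw":-1,"tx":0,"ty":0,"tz":0,"turn":0},{"claw":-1,"tx":0,"ty":0,"tz":0,"turn":0}]' | head -2; python3 -c "
from h import *
st([615.2,98.3,116],-1.4)"
```

```text
clock: 4.5
eef_pos: [613.1, 98.5, 160.8]
t 4.5 p [613.1  98.5 160.8] yaw -1.37 q7 -32.8 F [0.7 0.  0.4] op 1.0
rows total tx,ty,tz [1.79 0.09 0.01]
turn total 0.01
```

```bash
python3 -m inch '[{"claw":-1,"tx":0.6,"ty":0.08,"tz":0,"turn":0},{"claw":-1,"tx":0.6,"ty":0,"tz":0,"turn":0},{"claw":-1,"tx":0.6,"ty":0,"tz":0,"turn":0},{"claw":0.2,"tx":0,"ty":0,"tz":0,"turn":0},{"claw":0.4,"tx":0,"ty":0,"tz":0,"turn":0},{"claw":1,"tx":0,"ty":0,"tz":0,"turn":0},{"claw":1,"tx":0,"ty":0,"tz":0,"turn":0},{"claw":1,"tx":0,"ty":0,"tz":0,"turn":0},{"claw":1,"tx":0,"ty":0,"tz":0,"turn":0},{"claw":1,"tx":0,"ty":0,"tz":0,"turn":0}]' 60; python3 -c "
from h import *
st([615.2,98.3,116],-1.4)
cv2.imwrite('pics/w3.png',robot.snapshot('wrist'))"
```

```text
clock: 5.33
eef_pos: [616.1, 100.0, 117.1]
eef_rot: [[0.001, 1.0, -0.023], [0.0, -0.023, -1.0], [-1.0, 0.001, -0.0]]
contact_force: [-0.5, -1.5, 4.7]
opening: 0.267
t 5.33 p [616.1 100.  117.1] yaw -1.3 q7 -34.5 F [-0.5 -1.5  4.7] op 0.267
rows total tx,ty,tz [ 0.05 -0.03  0.07]
turn total 0.02
```

View pics/w3.png

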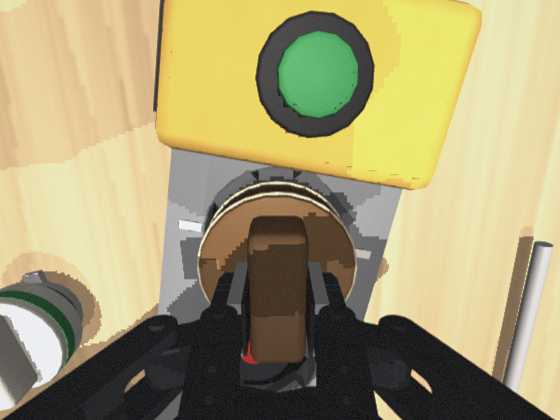

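```bash
python3 -m inch '[{"claw":1,"tx":0.1,"ty":0,"tz":0,"turn":0},{"claw":1,"tx":0.1,"ty":0,"tz":0,"turn":0},{"claw":1,"tx":0.12,"ty":0,"tz":0,"turn":0},{"claw":1,"tx":0,"ty":0,"tz":0,"turn":0},{"claw":1,"tx":0,"ty":0,"tz":0,"turn":0}]' 80; python3 -c "
from h import *
st()"
```

```text
clock: 5.8
eef_pos: [616.1, 100.0, 109.0]
eef_rot: [[0.001, 1.0, -0.023], [0.0, -0.023, -1.0], [-1.0, 0.001, -0.0]]
contact_force: [-1.8, -2.1, 8.4]
opening: 0.267
t 5.8 p [616.1 100.  109. ] yaw -1.3 q7 -34.9 F [-1.8 -2.1  8.4] op 0.267
```

```bash
python3 -m inch '[{"claw":1,"tx":0,"ty":0,"tz":0,"turn":-0.8},{"claw":1,"tx":0,"ty":0,"tz":0,"turn":-0.8},{"claw":1,"tx":0,"ty":0,"tz":0,"turn":-0.8},{"claw":1,"tx":0,"ty":0,"tz":0,"turn":-0.8},{"claw":1,"tx":0,"ty":0,"tz":0,"turn":-0.8},{"claw":1,"tx":0,"ty":0,"tz":0,"turn":-0.8},{"claw":1,"tx":0,"ty":0,"tz":0,"turn":-0.8},{"claw":1,"tx":0,"ty":0,"tz":0,"turn":-0.8},{"claw":1,"tx":0,"ty":0,"tz":0,"turn":-0.8},{"claw":1,"tx":0,"ty":0,"tz":0,"turn":-0.8}]' |egrep 'pos|force';python3 -m inch '[{"claw":1,"tx":0,"ty":0,"tz":0,"turn":-0.8},{"claw":1,"tx":0,"ty":0,"tz":0,"turn":-0.8},{"claw":1,"tx":0,"ty":0,"tz":0,"turn":-0.8},{"claw":1,"tx":0,"ty":0,"tz":0,"turn":-0.8},{"claw":1,"tx":0,"ty":0,"tz":0,"turn":-0.8},{"claw":1,"tx":0,"ty":0,"tz":0,"turn":-0.8},{"claw":1,"tx":0,"ty":0,"tz":0,"turn":-0.53},{"claw":1,"tx":0,"ty":0,"tz":0,"turn":0},{"claw":1,"tx":0,"ty":0,"tz":0,"turn":0}]' |egrep 'pos|force'; python3 -c "
from h import *
st(None,78.6)
print(robot.get_obs()['torque'])
cv2.imwrite('pics/w4.png',robot.snapshot('wrist'))"
```

```text
eef_pos: [617.3, 100.3, 109.6]
contact_force: [1.4, -0.1, 7.5]
eef_pos: [617.1, 100.5, 109.4]
contact_force: [1.6, -0.1, 8.4]
t 7.38 p [617.1 100.5 109.4] yaw 78.69 q7 31.2 F [ 1.6 -0.1  8.4] op 0.261
turn total 0.01
[ 0.16775498 -0.43348367  0.01640674]
```

View pics/w4.png

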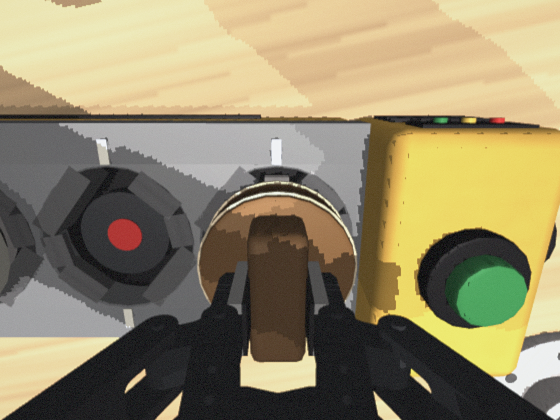

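```bash
python3 -m inch '[{"claw":1,"tx":-0.3,"ty":0,"tz":0,"turn":0},{"claw":1,"tx":-0.3,"ty":0,"tz":0,"turn":0},{"claw":1,"tx":-0.4,"ty":0,"tz":0,"turn":0},{"claw":1,"tx":-0.4,"ty":0,"tz":0,"turn":0},{"claw":1,"tx":0,"ty":0,"tz":0,"turn":0}]'|egrep 'pos|force';python3 -m inch '[{"claw":1,"tx":-0.8,"ty":0,"tz":0,"turn":0},{"claw":1,"tx":-0.8,"ty":0,"tz":0,"turn":0},{"claw":1,"tx":-0.8,"ty":0,"tz":0,"turn":0},{"claw":1,"tx":-0.8,"ty":0,"tz":0,"turn":0},{"claw":1,"tx":0,"ty":0,"tz":0,"turn":0}]'|egrep 'pos|force'; python3 -c "
from h import *
st([529,350,240])
C=cam('wrist')
cv2.imwrite('pics/w5.png',robot.snapshot('wrist'))
print(ray('top',104,137,60),ray('top',158,219,60))"
```

```text
eef_pos: [616.1, 100.3, 145.4]
contact_force: [-0.6, 0.1, -2.9]
eef_pos: [616.7, 100.9, 227.0]
contact_force: [0.8, 1.4, -1.9]
t 8.27 p [616.7 100.9 227. ] yaw 78.69 q7 37.2 F [ 0.8  1.4 -1.9] op 0.26
rows total tx,ty,tz [-0.52  9.08 -5.39]
[660.67854412 492.51263639  60.        ] [405.2851241  324.82888304  60.        ]
```

View pics/w5.png

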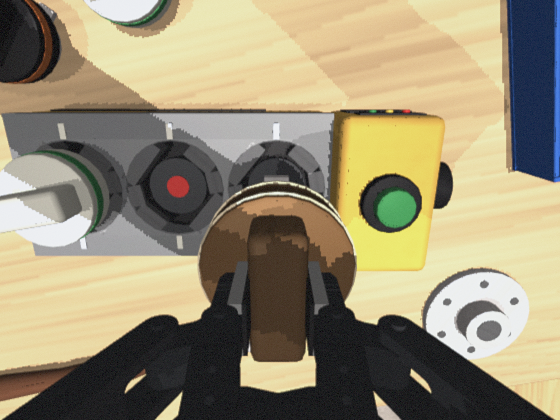

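```bash
python3 -c "
from h import *
st([529,408,190])"; python3 -m inch '[{"claw":1,"tx":0,"ty":1,"tz":-0.6,"turn":0},{"claw":1,"tx":0,"ty":1,"tz":-0.6,"turn":0},{"claw":1,"tx":0,"ty":1,"tz":-0.6,"turn":0},{"claw":1,"tx":0,"ty":1,"tz":-0.6,"turn":0},{"claw":1,"tx":0.1,"ty":1,"tz":-0.6,"turn":0},{"claw":1,"tx":0.2,"ty":1,"tz":-0.6,"turn":0},{"claw":1,"tx":0.2,"ty":1,"tz":-0.6,"turn":0},{"claw":1,"tx":0.4,"ty":1,"tz":-0.6,"turn":0},{"claw":1,"tx":0.4,"ty":1,"tz":-0.6,"turn":0},{"claw":1,"tx":0.2,"ty":1,"tz":-0.4,"turn":0}]'|egrep 'pos|force';python3 -m inch '[{"claw":1,"tx":0,"ty":1,"tz":-0.2,"turn":0},{"claw":1,"tx":0,"ty":0.4,"tz":0,"turn":0},{"claw":1,"tx":0,"ty":0,"tz":0,"turn":0},{"claw":1,"tx":0,"ty":0,"tz":0,"turn":0}]'|egrep 'pos|force';python3 -c "
from h import *
C=cam('wrist')
cv2.imwrite('pics/w6.png',robot.snapshot('wrist'))
st([529,408,70])"
```

```text
t 8.32 p [616.2 100.4 224.9] yaw 78.68 q7 37.1 F [-0.5 -0.5 -3.6] op 0.265
rows total tx,ty,tz [ 1.39 11.38 -5.84]
eef_pos: [520.4, 373.9, 183.2]
contact_force: [0.4, -0.0, -2.8]
eef_pos: [524.2, 408.3, 184.5]
contact_force: [0.9, -1.1, -2.2]
t 9.53 p [524.6 407.4 184.7] yaw 78.65 q7 8.8 F [-0.1 -0.2 -2.6] op 0.257
rows total tx,ty,tz [4.59 0.07 0.17]
```

View pics/w6.png

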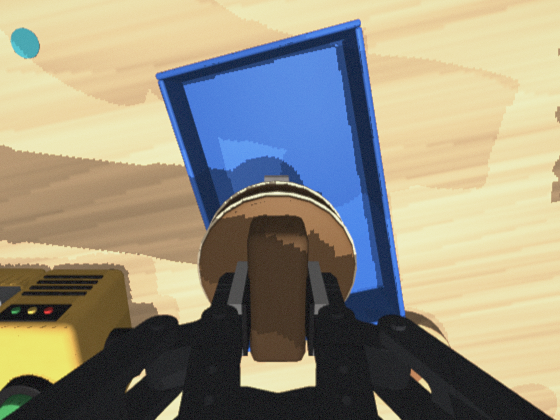

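```bash
python3 -m inch '[{"claw":1,"tx":0.9,"ty":0.07,"tz":0.15,"turn":0},{"claw":1,"tx":0.9,"ty":0,"tz":0,"turn":0},{"claw":1,"tx":0.9,"ty":0,"tz":0,"turn":0},{"claw":1,"tx":0.9,"ty":0,"tz":0,"turn":0},{"claw":1,"tx":0.6,"ty":0,"tz":0,"turn":0},{"claw":1,"tx":0.4,"ty":0,"tz":0,"turn":0},{"claw":1,"tx":0.1,"ty":0,"tz":0,"turn":0},{"claw":1,"tx":0,"ty":0,"tz":0,"turn":0},{"claw":1,"tx":0,"ty":0,"tz":0,"turn":0}]'|egrep 'pos|force'; python3 -m inch '[{"claw":0,"tx":0.02,"ty":0,"tz":0,"turn":0},{"claw":-0.3,"tx":0,"ty":0,"tz":0,"turn":0},{"claw":-0.3,"tx":0,"ty":0,"tz":0,"turn":0},{"claw":-0.3,"tx":0,"ty":0,"tz":0,"turn":0}]'|egrep 'pos|force|open'
```

```text
eef_pos: [528.9, 410.2, 69.4]
contact_force: [-0.3, -0.1, -2.1]
eef_pos: [528.7, 410.1, 68.5]
contact_force: [-0.0, -0.2, -0.0]
opening: 0.649
```

```bash
python3 -m inch '[{"claw":-0.3,"tx":-0.9,"ty":0,"tz":0,"turn":0},{"claw":-0.3,"tx":-1,"ty":0,"tz":0,"turn":0.5},{"claw":-0.3,"tx":-1,"ty":0,"tz":0,"turn":1},{"claw":-0.3,"tx":-1,"ty":0,"tz":0,"turn":1},{"claw":-1,"tx":-1,"ty":0,"tz":0,"turn":1},{"claw":-1,"tx":-1,"ty":0,"tz":0,"turn":1},{"claw":-1,"tx":-1,"ty":0,"tz":0,"turn":1},{"claw":-1,"tx":0,"ty":0,"tz":0,"turn":1},{"claw":-1,"tx":0,"ty":0,"tz":0,"turn":1},{"claw":-1,"tx":0,"ty":0,"tz":0,"turn":1}]'|egrep 'pos|force'; python3 -c "
from h import *
cv2.imwrite('pics/w7.png',robot.snapshot('wrist'))
st([450,40,250],10.5)"
```

```text
eef_pos: [528.5, 410.0, 241.4]
contact_force: [-0.6, 0.3, 0.5]
t 11.5 p [528.3 410.1 241.1] yaw 26.98 q7 -33.7 F [0.8 1.6 0.1] op 1.0
rows total tx,ty,tz [-0.37 -9.51 11.77]
turn total 2.75
```

View pics/w7.png

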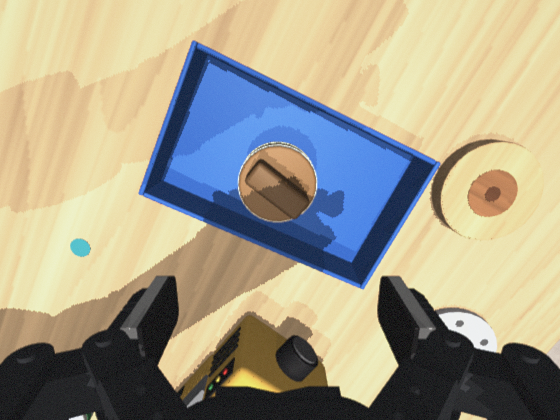

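```bash
python3 -m inch '[{"claw":-1,"tx":0,"ty":0,"tz":0,"turn":1},{"claw":-1,"tx":0,"ty":0,"tz":0,"turn":1},{"claw":-1,"tx":0,"ty":0,"tz":0,"turn":0.75},{"claw":-1,"tx":0,"ty":-0.4,"tz":1,"turn":0},{"claw":-1,"tx":0,"ty":-0.4,"tz":1,"turn":0},{"claw":-1,"tx":0,"ty":-0.4,"tz":1,"turn":0},{"claw":-1,"tx":0,"ty":-0.4,"tz":1,"turn":0},{"claw":-1,"tx":0,"ty":-0.4,"tz":1,"turn":0},{"claw":-1,"tx":0,"ty":-0.4,"tz":1,"turn":0},{"claw":-1,"tx":0,"ty":-0.4,"tz":1,"turn":0}]'|egrep 'pos|force'; python3 -m inch '[{"claw":-1,"tx":0,"ty":-0.4,"tz":1,"turn":0},{"claw":-1,"tx":0,"ty":-0.4,"tz":1,"turn":0},{"claw":-1,"tx":0,"ty":-0.4,"tz":1,"turn":0},{"claw":-1,"tx":0,"ty":-0.4,"tz":1,"turn":0},{"claw":-1,"tx":0,"ty":-0.4,"tz":1,"turn":0},{"claw":-1,"tx":0,"ty":-0.4,"tz":0.9,"turn":0},{"claw":-1,"tx":0,"ty":-0.4,"tz":0.5,"turn":0},{"claw":-1,"tx":0,"ty":0,"tz":0,"turn":0},{"claw":-1,"tx":0,"ty":0,"tz":0,"turn":0},{"claw":-1,"tx":0,"ty":0,"tz":0,"turn":0}]'|egrep 'pos|force'; python3 -c "
from h import *
C=cam('wrist')
im=robot.snapshot('wrist');cv2.imwrite('pics/w8.png',im)
np.save('w8.npy',np.hstack([C[0],C[1],C[2][:,None]]))
st([417,10,150],10.5)"
```

```text
eef_pos: [493.3, 223.4, 240.5]
contact_force: [-0.3, -0.8, 0.5]
eef_pos: [456.5, 54.8, 240.6]
contact_force: [-0.8, -0.1, -0.6]
t 13.22 p [456.5  55.1 240.5] yaw 11.32 q7 -14.8 F [ 0.  -0.8  0.2] op 1.001
rows total tx,ty,tz [ 3.62 -1.91  1.46]
turn total 0.14
```

View pics/w8.png

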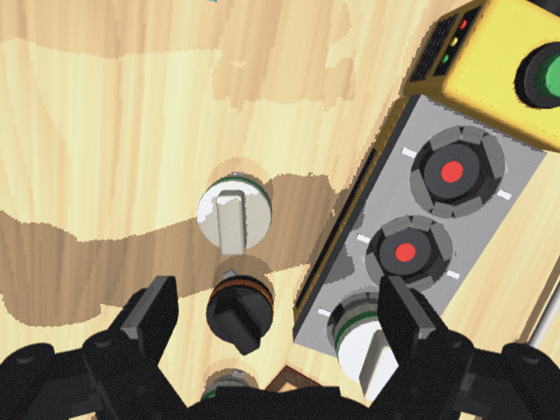

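```bash
python3 -c "
from h import *
im=cv2.imread('pics/w8.png')
D=np.load('w8.npy'); C=(D[:,:3],D[:,3:6],D[:,6])
hsv=cv2.cvtColor(im,cv2.COLOR_BGR2HSV)
m=(((hsv[...,0]<8)|(hsv[...,0]>172))&(hsv[...,1]>150)&(hsv[...,2]>150)).astype('uint8')
n,l,s,c=cv2.connectedComponentsWithStats(m)
for i in range(1,n):
  if s[i,4]>100: print(c[i],s[i,4],ray('',*(c[i]),59.5,C).round(1))
cv2.imwrite('pics/w8a.png',cv2.resize(im[160:280,180:300],None,fx=5,fy=5,interpolation=cv2.INTER_CUBIC))"
```

```text
[451.39944134 171.28212291] 358 [615.   98.7  59.5]
[404.76491228 251.77192982] 285 [597.3  10.2  59.5]
```

View pics/w8a.png

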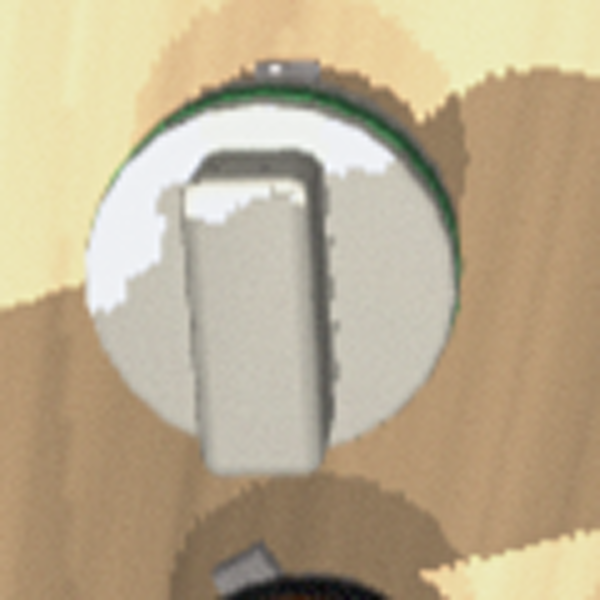

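```bash
cat >> h.py <<'E'
def grip(corners,z,C,ref):
    P=np.array([ray('',*q,z,C)[:2] for q in corners]); c=P.mean(0)
    a=((P[0]+P[1])-(P[2]+P[3]))/2; az=np.degrees(np.arctan2(a[1],a[0]))
    print('grip centre',c.round(1),'len',np.linalg.norm(a).round(1),'wid',np.linalg.norm(((P[0]+P[3])-(P[1]+P[2]))/2).round(1),'az',az.round(2),'jaw yaw',((az-90+90)%180-90).round(2))
    return c
E
python3 -c "
from h import *
D=np.load('w8.npy'); C=(D[:,:3],D[:,3:6],D[:,6])
c=grip([(180+a/5,160+b/5) for a,b in [(183,185),(306,182),(325,470),(207,474)]],80,C,0)
# drum circle at z=52 check: extremes left 87, right 458 
print(ray('',180+87/5,160+280/5,52,C),ray('',180+458/5,160+280/5,52,C))
st([c[0],c[1],110])
"
```

```text
grip centre [420.4  11. ] len 57.4 wid 22.5 az 102.93 jaw yaw 12.93
[383.55311583   4.28101811  52.        ] [456.95780669  18.9212161   52.        ]
t 13.22 p [456.5  55.1 240.5] yaw 11.32 q7 -14.8 F [ 0.  -0.8  0.2] op 1.001
rows total tx,ty,tz [ 5.22 -1.76  1.45]
```

```bash
python3 -m inch '[{"claw":-1,"tx":0.6,"ty":-0.3,"tz":0.3,"turn":-0.27},{"claw":-1,"tx":0.8,"ty":-0.3,"tz":0.3,"turn":0},{"claw":-1,"tx":0.8,"ty":-0.3,"tz":0.3,"turn":0},{"claw":-1,"tx":0.8,"ty":-0.3,"tz":0.3,"turn":0},{"claw":-1,"tx":0.8,"ty":-0.3,"tz":0.2,"turn":0},{"claw":-1,"tx":0.6,"ty":-0.2,"tz":0.1,"turn":0},{"claw":-1,"tx":0.4,"ty":0,"tz":0,"turn":0},{"claw":-1,"tx":0,"ty":0,"tz":0,"turn":0},{"claw":-1,"tx":0,"ty":0,"tz":0,"turn":0},{"claw":-1,"tx":0,"ty":0,"tz":0,"turn":0}]'; python3 -c "
from h import *
st([420.4,11.2,57],12.93)"
```

```text
clock: 14.05
eef_pos: [423.5, 9.1, 120.8]
eef_rot: [[0.001, 0.975, 0.223], [0.001, 0.223, -0.975], [-1.0, 0.001, -0.0]]
contact_force: [-0.5, -0.1, 0.7]
opening: 1.003
t 14.05 p [423.5   9.1 120.8] yaw 12.9 q7 -17.4 F [-0.5 -0.1  0.7] op 1.003
rows total tx,ty,tz [ 2.55 -0.11 -0.11]
turn total -0.01
```

```bash
python3 -m inch '[{"claw":-1,"tx":0.6,"ty":-0.1,"tz":-0.1,"turn":0},{"claw":-1,"tx":0.6,"ty":0,"tz":0,"turn":0},{"claw":-1,"tx":0.6,"ty":0,"tz":0,"turn":0},{"claw":-1,"tx":0.4,"ty":0,"tz":0,"turn":0},{"claw":-1,"tx":0.3,"ty":0,"tz":0,"turn":0},{"claw":-1,"tx":0,"ty":0,"tz":0,"turn":0},{"claw":-1,"tx":0,"ty":0,"tz":0,"turn":0}]'; python3 -c "
from h import *
st([420.4,11.2,57],12.93)"
```

```text
clock: 14.63
eef_pos: [420.1, 10.3, 58.2]
eef_rot: [[0.0, 0.975, 0.222], [0.0, 0.222, -0.975], [-1.0, 0.0, 0.0]]
contact_force: [0.6, 0.1, 0.4]
opening: 1.0
t 14.63 p [420.1  10.3  58.2] yaw 12.84 q7 -25.1 F [0.6 0.1 0.4] op 1.0
rows total tx,ty,tz [ 0.05  0.02 -0.03]
turn total -0.02
```

```bash
python3 -m inch '[{"claw":0.2,"tx":0,"ty":0,"tz":0,"turn":0},{"claw":0.4,"tx":0,"ty":0,"tz":0,"turn":0},{"claw":1,"tx":0,"ty":0,"tz":0,"turn":0},{"claw":1,"tx":0,"ty":0,"tz":0,"turn":0},{"claw":1,"tx":0,"ty":0,"tz":0,"turn":0},{"claw":1,"tx":0,"ty":0,"tz":0,"turn":0}]' 60;  python3 -c "
from h import *
st([615.5,99.2,200],78.6)
C=cam('wrist')
im=robot.snapshot('wrist');cv2.imwrite('pics/w9.png',im)"
```

```text
clock: 15.13
eef_pos: [420.1, 10.0, 58.2]
eef_rot: [[0.001, 0.975, 0.222], [-0.0, 0.222, -0.975], [-1.0, 0.001, 0.0]]
contact_force: [-0.3, -0.2, 5.8]
opening: 0.268
t 15.13 p [420.1  10.   58.2] yaw 12.8 q7 -25.1 F [-0.3 -0.2  5.8] op 0.268
rows total tx,ty,tz [-5.67  8.42 -1.75]
turn total -10.97
```

View pics/w9.png

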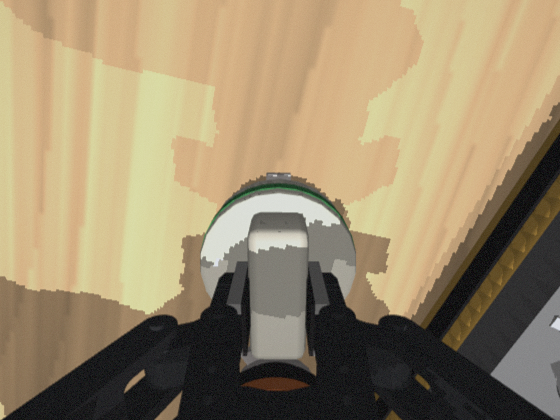

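```bash
python3 -m inch '[{"claw":1,"tx":-0.5,"ty":0,"tz":0,"turn":0},{"claw":1,"tx":-0.8,"ty":0,"tz":0,"turn":0},{"claw":1,"tx":-1,"ty":0,"tz":0,"turn":0},{"claw":1,"tx":-1,"ty":0,"tz":0,"turn":-1},{"claw":1,"tx":-1,"ty":0,"tz":0,"turn":-1},{"claw":1,"tx":-1,"ty":0,"tz":0,"turn":-1},{"claw":1,"tx":-0.7,"ty":0,"tz":0,"turn":-1},{"claw":1,"tx":0,"ty":0,"tz":0,"turn":-1},{"claw":1,"tx":0,"ty":0,"tz":0,"turn":-1},{"claw":1,"tx":0,"ty":0,"tz":0,"turn":-1}]'|egrep 'pos|force';python3 -m inch '[{"claw":1,"tx":0,"ty":0,"tz":0,"turn":-1},{"claw":1,"tx":0,"ty":0,"tz":0,"turn":-1},{"claw":1,"tx":0,"ty":0,"tz":0,"turn":-1},{"claw":1,"tx":0,"ty":0,"tz":0,"turn":-0.97},{"claw":1,"tx":0,"ty":0,"tz":0,"turn":0}]'|egrep 'pos|force'; python3 -c "
from h import *
st([617,99.8,200],78.6)"
```

```text
eef_pos: [419.6, 9.8, 208.1]
contact_force: [-0.5, 0.3, -1.4]
eef_pos: [419.4, 9.8, 207.6]
contact_force: [0.6, 0.0, -1.8]
t 16.43 p [419.4   9.8 207.6] yaw 78.89 q7 47.8 F [ 0.6  0.  -1.8] op 0.265
rows total tx,ty,tz [0.3  5.05 7.06]
turn total 0.05
```

```bash
python3 -m inch '[{"claw":1,"tx":0,"ty":0.5,"tz":0.6,"turn":0.04},{"claw":1,"tx":0,"ty":0.7,"tz":1,"turn":0},{"claw":1,"tx":0,"ty":0.7,"tz":1,"turn":0},{"claw":1,"tx":0,"ty":0.7,"tz":1,"turn":0},{"claw":1,"tx":0,"ty":0.7,"tz":1,"turn":0},{"claw":1,"tx":0,"ty":0.7,"tz":1,"turn":0},{"claw":1,"tx":0,"ty":0.7,"tz":1,"turn":0},{"claw":1,"tx":0.3,"ty":0.35,"tz":0.46,"turn":0},{"claw":1,"tx":0,"ty":0,"tz":0,"turn":0},{"claw":1,"tx":0,"ty":0,"tz":0,"turn":0}]'|egrep 'pos|force';python3 -m inch '[{"claw":1,"tx":0,"ty":0,"tz":0,"turn":0},{"claw":1,"tx":0,"ty":0,"tz":0,"turn":0}]'|egrep 'pos|force'; python3 -c "
from h import *
st([617,99.8,150],78.6)"
```

```text
eef_pos: [617.6, 98.7, 199.2]
contact_force: [0.6, -0.2, -2.0]
eef_pos: [617.3, 97.7, 200.6]
contact_force: [-0.5, 0.7, -1.1]
t 17.43 p [617.3  97.7 200.6] yaw 78.31 q7 39.0 F [-0.5  0.7 -1.1] op 0.267
rows total tx,ty,tz [ 2.02  0.08 -0.03]
turn total -0.05
```

```bash
python3 -m inch '[{"claw":1,"tx":0.5,"ty":0.08,"tz":-0.03,"turn":-0.05},{"claw":1,"tx":0.6,"ty":0,"tz":0,"turn":0},{"claw":1,"tx":0.6,"ty":0,"tz":0,"turn":0},{"claw":1,"tx":0.3,"ty":0,"tz":0,"turn":0},{"claw":1,"tx":0,"ty":0,"tz":0,"turn":0},{"claw":1,"tx":0,"ty":0,"tz":0,"turn":0}]'|egrep 'pos|force'; python3 -c "
from h import *
st([617,99.8,150],78.6)
cv2.imwrite('pics/w10.png',robot.snapshot('wrist'))"
```

```text
eef_pos: [617.4, 100.2, 150.2]
contact_force: [-0.1, 0.3, 0.1]
t 17.93 p [617.4 100.2 150.2] yaw 78.68 q7 36.7 F [-0.1  0.3  0.1] op 0.266
rows total tx,ty,tz [ 0.01 -0.02 -0.01]
turn total 0.01
```

View pics/w10.png

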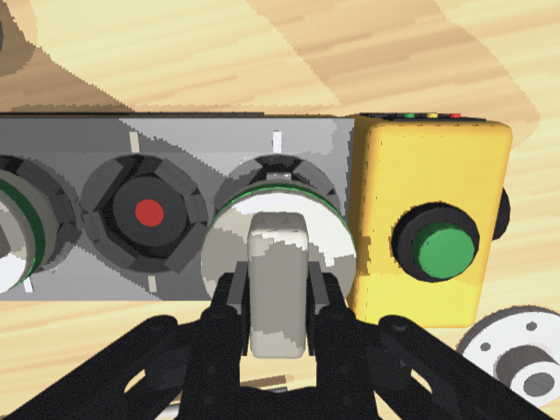

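```bash
python3 -m inch '[{"claw":1,"tx":0.3,"ty":0,"tz":0,"turn":0},{"claw":1,"tx":0.3,"ty":0,"tz":0,"turn":0},{"claw":1,"tx":0.2,"ty":0,"tz":0,"turn":0},{"claw":1,"tx":0.2,"ty":0,"tz":0,"turn":0},{"claw":1,"tx":0,"ty":0,"tz":0,"turn":0}]'|egrep 'pos|force'; python3 -m inch '[{"claw":1,"tx":0.12,"ty":0,"tz":0,"turn":0},{"claw":1,"tx":0.1,"ty":0,"tz":0,"turn":0},{"claw":1,"tx":0,"ty":0,"tz":0,"turn":0}]'|egrep 'pos|force'
```

```text
eef_pos: [617.1, 100.1, 124.0]
contact_force: [-0.4, -1.6, -1.5]
eef_pos: [617.5, 100.2, 119.4]
contact_force: [-0.0, -0.1, -1.3]
```

```bash
python3 -m inch '[{"claw":1,"tx":0.1,"ty":0,"tz":0,"turn":0},{"claw":1,"tx":0.1,"ty":0,"tz":0,"turn":0},{"claw":1,"tx":0.1,"ty":0,"tz":0,"turn":0},{"claw":1,"tx":0.08,"ty":0,"tz":0,"turn":0},{"claw":1,"tx":0,"ty":0,"tz":0,"turn":0},{"claw":1,"tx":0,"ty":0,"tz":0,"turn":0}]' 80|egrep 'pos|force'
```

```text
eef_pos: [618.0, 100.5, 111.1]
contact_force: [-2.4, -0.5, 7.0]
```

```bash
python3 -m inch '[{"claw":1,"tx":0.04,"ty":0,"tz":0,"turn":0},{"claw":1,"tx":0,"ty":0,"tz":0,"turn":0},{"claw":1,"tx":0,"ty":0,"tz":0,"turn":0.6},{"claw":1,"tx":0,"ty":0,"tz":0,"turn":0.8},{"claw":1,"tx":0,"ty":0,"tz":0,"turn":0.8},{"claw":1,"tx":0,"ty":0,"tz":0,"turn":0.8},{"claw":1,"tx":0,"ty":0,"tz":0,"turn":0.8},{"claw":1,"tx":0,"ty":0,"tz":0,"turn":0.8},{"claw":1,"tx":0,"ty":0,"tz":0,"turn":0.8}]' 80|egrep 'pos|force';python3 -c "
from h import *
st(None,-1.4); print(robot.get_obs()['torque'])"
```

```text
eef_pos: [617.3, 100.2, 110.1]
contact_force: [-5.2, -2.2, 9.4]
t 19.9 p [617.3 100.2 110.1] yaw 46.07 q7 7.5 F [-5.2 -2.2  9.4] op 0.262
turn total 7.91
[-0.56920847  1.34050718  0.28000442]
```

```bash
python3 -m inch '[{"claw":1,"tx":0,"ty":0,"tz":0,"turn":0.8},{"claw":1,"tx":0,"ty":0,"tz":0,"turn":0.8},{"claw":1,"tx":0,"ty":0,"tz":0,"turn":0.8},{"claw":1,"tx":0,"ty":0,"tz":0,"turn":0.8},{"claw":1,"tx":0,"ty":0,"tz":0,"turn":0.8},{"claw":1,"tx":0,"ty":0,"tz":0,"turn":0.8},{"claw":1,"tx":0,"ty":0,"tz":0,"turn":0.8},{"claw":1,"tx":0,"ty":0,"tz":0,"turn":0.8},{"claw":1,"tx":0,"ty":0,"tz":0,"turn":0.8},{"claw":1,"tx":0,"ty":0,"tz":0,"turn":0}]' 80|egrep 'pos|force';python3 -c "
from h import *
st(None,-1.4); print(robot.get_obs()['torque'])"
```

```text
eef_pos: [616.0, 100.0, 109.7]
contact_force: [-6.8, -2.6, 8.5]
t 20.73 p [616.  100.  109.7] yaw 2.81 q7 -27.8 F [-6.8 -2.6  8.5] op 0.261
turn total 0.7
[-0.53164644  1.74926522 -0.08696472]
```

```bash
python3 -m inch '[{"claw":1,"tx":0,"ty":0,"tz":0,"turn":0.4},{"claw":1,"tx":0,"ty":0,"tz":0,"turn":0.33},{"claw":1,"tx":0,"ty":0,"tz":0,"turn":0},{"claw":1,"tx":0,"ty":0,"tz":0,"turn":0}]' 80|egrep 'pos|force';python3 -c "
from h import *
st(None,-1.4); print(robot.get_obs()['torque'])"
```

```text
eef_pos: [615.7, 99.9, 109.6]
contact_force: [-8.0, -1.9, 8.8]
t 21.07 p [615.7  99.9 109.6] yaw -1.29 q7 -31.0 F [-8.  -1.9  8.8] op 0.264
turn total 0.02
[-0.46039571  2.12924885 -0.01856691]
```

```bash
python3 -m inch '[{"claw":1,"tx":0,"ty":-0.06,"tz":0,"turn":0.02},{"claw":1,"tx":-0.1,"ty":0,"tz":0,"turn":0},{"claw":1,"tx":-0.1,"ty":0,"tz":0,"turn":0},{"claw":1,"tx":-0.1,"ty":0,"tz":0,"turn":0},{"claw":1,"tx":0,"ty":0,"tz":0,"turn":0}]' 80|egrep 'pos|force';python3 -c "
from h import *
st(None,-1.4)"
python3 -m inch '[{"claw":0.2,"tx":0,"ty":0,"tz":0,"turn":0},{"claw":-0.5,"tx":0,"ty":0,"tz":0,"turn":0},{"claw":-1,"tx":0,"ty":0,"tz":0,"turn":0},{"claw":-1,"tx":0,"ty":0,"tz":0,"turn":0},{"claw":-1,"tx":-0.5,"ty":0,"tz":0,"turn":0},{"claw":-1,"tx":-1,"ty":0,"tz":0,"turn":0},{"claw":-1,"tx":-1,"ty":0,"tz":0,"turn":0},{"claw":-1,"tx":-1,"ty":0,"tz":0.5,"turn":0},{"claw":-1,"tx":-1,"ty":0,"tz":1,"turn":0},{"claw":-1,"tx":-1,"ty":-0.6,"tz":1,"turn":0}]' 80|egrep 'pos|force'; python3 -m inch '[{"claw":-1,"tx":-1,"ty":-0.6,"tz":1,"turn":0},{"claw":-1,"tx":-1,"ty":-0.6,"tz":1,"turn":0},{"claw":-1,"tx":0,"ty":-0.6,"tz":1,"turn":0},{"claw":-1,"tx":0,"ty":0,"tz":0,"turn":0},{"claw":-1,"tx":0,"ty":0,"tz":0,"turn":0},{"claw":-1,"tx":0,"ty":0,"tz":0,"turn":0},{"claw":-1,"tx":0,"ty":0,"tz":0,"turn":0}]' | egrep 'pos'
python3 -c "
from h import *
st()
C=cam('wrist')
im=robot.snapshot('wrist');cv2.imwrite('pics/w11.png',im)
np.save('w11.npy',np.hstack([C[0],C[1],C[2][:,None]]))
st()"
```

```text
eef_pos: [615.6, 100.0, 117.2]
contact_force: [-5.9, -2.9, 6.7]
t 21.48 p [615.6 100.  117.2] yaw -1.42 q7 -30.9 F [-5.9 -2.9  6.7] op 0.258
turn total -0.0
eef_pos: [601.3, 38.5, 255.3]
contact_force: [0.1, -1.5, 0.1]
eef_pos: [553.1, -34.4, 303.9]
t 22.9 p [553.1 -34.4 303.9] yaw -1.32 q7 -12.2 F [0.  0.5 0.3] op 1.002
t 22.95 p [553.1 -34.3 303.8] yaw -1.31 q7 -12.2 F [-0.  -0.1  0.2] op 1.002
```

View pics/w11.png

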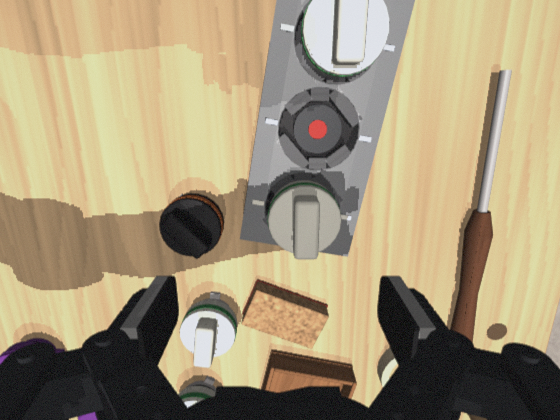

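```bash
python3 -m inch '[{"claw":-1,"tx":0.2,"ty":-0.4,"tz":0.6,"turn":1},{"claw":-1,"tx":0.4,"ty":-0.3,"tz":1,"turn":0.2},{"claw":-1,"tx":0.4,"ty":-0.3,"tz":1,"turn":0},{"claw":-1,"tx":0.4,"ty":-0.3,"tz":1,"turn":0},{"claw":-1,"tx":0.4,"ty":-0.2,"tz":1,"turn":0},{"claw":-1,"tx":0.4,"ty":-0.2,"tz":1,"turn":0},{"claw":-1,"tx":0.3,"ty":-0.2,"tz":1,"turn":0},{"claw":-1,"tx":0,"ty":0,"tz":0.3,"turn":0},{"claw":-1,"tx":0,"ty":0,"tz":0,"turn":0},{"claw":-1,"tx":0,"ty":0,"tz":0,"turn":0}]'|egrep 'pos|force'; python3 -m inch '[{"claw":-1,"tx":0,"ty":0,"tz":0,"turn":0},{"claw":-1,"tx":0,"ty":0,"tz":0,"turn":0}]'|egrep pos;  python3 -c "
from h import *
C=cam('wrist')
im=robot.snapshot('wrist');cv2.imwrite('pics/w12.png',im)
np.save('w12.npy',np.hstack([C[0],C[1],C[2][:,None]]))
st([446,-252,150],-8.6)"
```

```text
eef_pos: [483.1, -199.6, 241.7]
contact_force: [-0.1, -0.1, -0.1]
eef_pos: [483.3, -199.0, 242.1]
t 24.0 p [ 483.1 -199.2  242.1] yaw -8.48 q7 -0.1 F [-0.2 -0.5  0.7] op 0.998
rows total tx,ty,tz [ 3.68 -1.16  2.31]
turn total 0.02
```

View pics/w12.png

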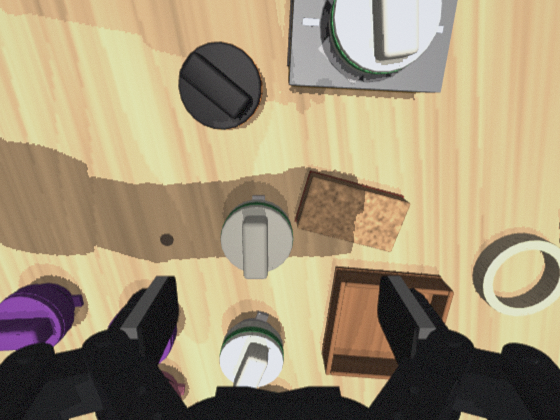

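```bash
python3 -c "
import cv2
im=cv2.imread('pics/w12.png')
cv2.imwrite('pics/w12a.png',cv2.resize(im[180:300,200:320],None,fx=5,fy=5,interpolation=cv2.INTER_CUBIC))"
```

```text
(no output)
```

View pics/w12a.png

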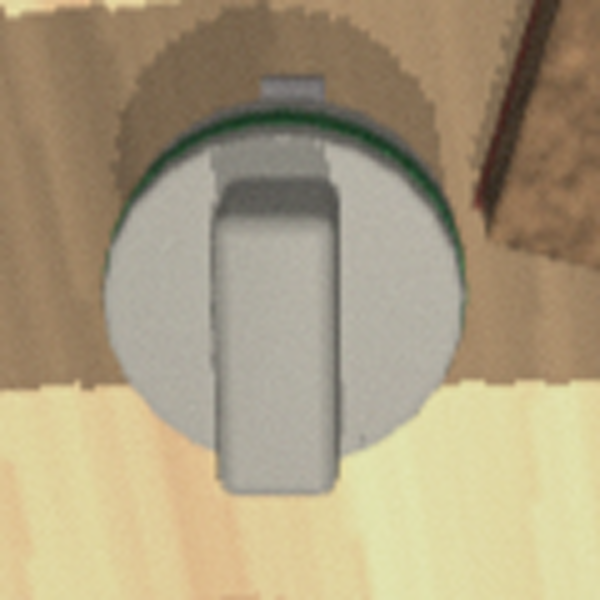

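```bash
python3 -c "
from h import *
D=np.load('w12.npy'); C=(D[:,:3],D[:,3:6],D[:,6])
c=grip([(200+a/5,180+b/5) for a,b in [(217,214),(336,213),(337,492),(219,493)]],80,C,0)
print((ray('',200+105/5,180+300/5,52,C)+ray('',200+465/5,180+300/5,52,C))/2)
# stock tray rim corners z=40
for q in [(335,266),(452,288),(325,375)]: print(ray('',*q,40,C).round(0))
st([c[0],c[1],120],-10)
"
```

```text
grip centre [ 452.9 -257.4] len 58.5 wid 22.8 az 80.7 jaw yaw -9.3
[ 452.89668726 -257.34394599   52.        ]
[ 531. -305.   40.]
[ 659. -352.   40.]
[ 505. -452.   40.]
t 24.0 p [ 483.1 -199.2  242.1] yaw -8.48 q7 -0.1 F [-0.2 -0.5  0.7] op 0.998
rows total tx,ty,tz [ 4.88 -0.85  2.48]
turn total 0.25
```

```bash
python3 -m inch '[{"claw":-1,"tx":0.6,"ty":-0.15,"tz":0.5,"turn":0.14},{"claw":-1,"tx":0.8,"ty":-0.15,"tz":0.5,"turn":0},{"claw":-1,"tx":0.8,"ty":-0.15,"tz":0.5,"turn":0},{"claw":-1,"tx":0.8,"ty":-0.15,"tz":0.5,"turn":0},{"claw":-1,"tx":0.8,"ty":-0.15,"tz":0.35,"turn":0},{"claw":-1,"tx":0.7,"ty":-0.1,"tz":0.13,"turn":0},{"claw":-1,"tx":0.3,"ty":0,"tz":0,"turn":0},{"claw":-1,"tx":0,"ty":0,"tz":0,"turn":0},{"claw":-1,"tx":0,"ty":0,"tz":0,"turn":0},{"claw":-1,"tx":0,"ty":0,"tz":0,"turn":0}]'|egrep 'pos|force'; python3 -c "
from h import *
st([452.9,-257.4,58],-9.3)"
```

```text
eef_pos: [452.5, -257.9, 122.9]
contact_force: [0.7, 0.0, 0.7]
t 24.83 p [ 452.5 -257.9  122.9] yaw -9.38 q7 2.2 F [0.7 0.  0.7] op 1.003
rows total tx,ty,tz [ 2.6   0.01 -0.02]
turn total -0.01
```

```bash
python3 -m inch '[{"claw":-1,"tx":0.7,"ty":0,"tz":-0.02,"turn":0},{"claw":-1,"tx":0.7,"ty":0,"tz":0,"turn":0},{"claw":-1,"tx":0.7,"ty":0,"tz":0,"turn":0},{"claw":-1,"tx":0.3,"ty":0,"tz":0,"turn":0},{"claw":-1,"tx":0.2,"ty":0,"tz":0,"turn":0},{"claw":-1,"tx":0,"ty":0,"tz":0,"turn":0},{"claw":0.2,"tx":0,"ty":0,"tz":0,"turn":0},{"claw":0.4,"tx":0,"ty":0,"tz":0,"turn":0},{"claw":1,"tx":0,"ty":0,"tz":0,"turn":0},{"claw":1,"tx":0,"ty":0,"tz":0,"turn":0}]' 60|egrep 'pos|force'; python3 -m inch '[{"claw":1,"tx":0,"ty":0,"tz":0,"turn":0},{"claw":1,"tx":0,"ty":0,"tz":0,"turn":0},{"claw":1,"tx":0,"ty":0,"tz":0,"turn":0}]' 60|egrep 'pos|force|open'; python3 -c "
from h import *
st([452.9,-257.4,58],-9.3)"
```

```text
eef_pos: [451.7, -258.1, 57.4]
contact_force: [0.7, 0.1, 0.1]
eef_pos: [451.8, -258.1, 57.3]
contact_force: [-0.9, 1.0, 6.4]
opening: 0.267
t 25.92 p [ 451.8 -258.1   57.3] yaw -9.46 q7 -0.8 F [-0.9  1.   6.4] op 0.267
rows total tx,ty,tz [-0.03  0.04 -0.04]
turn total -0.03
```

```bash
python3 -m inch '[{"claw":1,"tx":-0.5,"ty":0,"tz":0,"turn":0},{"claw":1,"tx":-0.8,"ty":0,"tz":0,"turn":0},{"claw":1,"tx":-1,"ty":0,"tz":0,"turn":0},{"claw":1,"tx":-1,"ty":0,"tz":0,"turn":-1},{"claw":1,"tx":-1,"ty":0,"tz":0,"turn":-1},{"claw":1,"tx":-1,"ty":0,"tz":0,"turn":-1},{"claw":1,"tx":-0.7,"ty":0,"tz":0,"turn":-1},{"claw":1,"tx":-0.5,"ty":0,"tz":0,"turn":-1},{"claw":1,"tx":-0.5,"ty":0,"tz":0,"turn":-1},{"claw":1,"tx":0,"ty":0,"tz":0,"turn":-1}]'|egrep 'pos|force';python3 -m inch '[{"claw":1,"tx":0,"ty":0,"tz":0,"turn":-1},{"claw":1,"tx":0,"ty":0,"tz":0,"turn":-1},{"claw":1,"tx":0,"ty":0,"tz":0,"turn":-1},{"claw":1,"tx":0,"ty":0,"tz":0,"turn":-1},{"claw":1,"tx":0,"ty":0,"tz":0,"turn":-1},{"claw":1,"tx":0,"ty":0,"tz":0,"turn":-1},{"claw":1,"tx":0,"ty":0,"tz":0,"turn":-1},{"claw":1,"tx":0,"ty":0,"tz":0,"turn":-0.68},{"claw":1,"tx":0,"ty":0,"tz":0,"turn":0}]'|egrep 'pos|force'; python3 -c "
from h import *
st([598.1,10,200],78.6)"
```

```text
eef_pos: [452.0, -258.2, 234.0]
contact_force: [0.0, -0.3, -3.1]
eef_pos: [450.8, -258.0, 231.4]
contact_force: [-0.0, 0.4, -2.7]
t 27.5 p [ 450.8 -258.   231.4] yaw 78.8 q7 83.0 F [-0.   0.4 -2.7] op 0.266
rows total tx,ty,tz [ 1.26 11.66  3.7 ]
turn total 0.03
```

```bash
python3 -m inch '[{"claw":1,"tx":0,"ty":0.6,"tz":0.2,"turn":0.03},{"claw":1,"tx":0,"ty":1,"tz":0.32,"turn":0},{"claw":1,"tx":0,"ty":1,"tz":0.32,"turn":0},{"claw":1,"tx":0,"ty":1,"tz":0.32,"turn":0},{"claw":1,"tx":0,"ty":1,"tz":0.32,"turn":0},{"claw":1,"tx":0,"ty":1,"tz":0.32,"turn":0},{"claw":1,"tx":0,"ty":1,"tz":0.32,"turn":0},{"claw":1,"tx":0,"ty":1,"tz":0.32,"turn":0},{"claw":1,"tx":0,"ty":1,"tz":0.32,"turn":0},{"claw":1,"tx":0,"ty":1,"tz":0.32,"turn":0}]'|egrep 'pos|force';python3 -m inch '[{"claw":1,"tx":0,"ty":1,"tz":0.32,"turn":0},{"claw":1,"tx":0.3,"ty":0.6,"tz":0.2,"turn":0},{"claw":1,"tx":0.4,"ty":0.46,"tz":0.1,"turn":0},{"claw":1,"tx":0.4,"ty":0,"tz":0,"turn":0},{"claw":1,"tx":0,"ty":0,"tz":0,"turn":0},{"claw":1,"tx":0,"ty":0,"tz":0,"turn":0},{"claw":1,"tx":0,"ty":0,"tz":0,"turn":0}]'|egrep 'pos|force'; python3 -c "
from h import *
st([598.1,10,150],78.6)"
```

```text
eef_pos: [575.0, -37.2, 231.5]
contact_force: [1.2, -0.4, -2.5]
eef_pos: [599.9, 7.5, 204.2]
contact_force: [-0.0, 0.8, -2.2]
t 28.92 p [599.9   7.5 204.2] yaw 78.32 q7 50.3 F [-0.   0.8 -2.2] op 0.269
rows total tx,ty,tz [ 2.17  0.08 -0.09]
turn total -0.05
```

```bash
python3 -m inch '[{"claw":1,"tx":0.5,"ty":0.08,"tz":-0.09,"turn":-0.05},{"claw":1,"tx":0.6,"ty":0,"tz":0,"turn":0},{"claw":1,"tx":0.6,"ty":0,"tz":0,"turn":0},{"claw":1,"tx":0.4,"ty":0,"tz":0,"turn":0},{"claw":1,"tx":0,"ty":0,"tz":0,"turn":0},{"claw":1,"tx":0,"ty":0,"tz":0,"turn":0},{"claw":1,"tx":0,"ty":0,"tz":0,"turn":0}]'|egrep 'pos|force'; python3 -c "
from h import *
st([598.1,10,120],78.6)
cv2.imwrite('pics/w13.png',robot.snapshot('wrist'))"
```

```text
eef_pos: [599.0, 11.4, 152.8]
contact_force: [-0.4, 0.1, -2.8]
t 29.5 p [599.   11.4 152.8] yaw 78.71 q7 47.7 F [-0.4  0.1 -2.8] op 0.266
rows total tx,ty,tz [ 1.31 -0.06 -0.03]
turn total 0.02
```

View pics/w13.png

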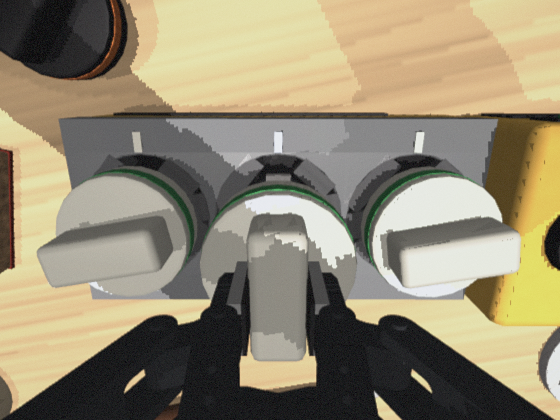

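```bash
python3 -m inch '[{"claw":1,"tx":0.3,"ty":-0.03,"tz":-0.03,"turn":0.01},{"claw":1,"tx":0.3,"ty":0,"tz":0,"turn":0},{"claw":1,"tx":0.2,"ty":0,"tz":0,"turn":0},{"claw":1,"tx":0.2,"ty":0,"tz":0,"turn":0},{"claw":1,"tx":0.1,"ty":0,"tz":0,"turn":0},{"claw":1,"tx":0,"ty":0,"tz":0,"turn":0}]'|egrep 'pos|force'; python3 -m inch '[{"claw":1,"tx":0.12,"ty":0,"tz":0,"turn":0},{"claw":1,"tx":0.08,"ty":0,"tz":0,"turn":0},{"claw":1,"tx":0,"ty":0,"tz":0,"turn":0},{"claw":1,"tx":0,"ty":0,"tz":0,"turn":0}]'|egrep 'pos|force'; python3 -c "
from h import *
st()"
```

```text
eef_pos: [597.3, 11.0, 123.4]
contact_force: [0.9, -0.1, -1.8]
eef_pos: [597.7, 11.0, 119.3]
contact_force: [-0.2, 0.2, -2.5]
t 30.38 p [597.7  11.  119.3] yaw 78.69 q7 45.9 F [-0.2  0.2 -2.5] op 0.269
```

```bash
python3 -m inch '[{"claw":1,"tx":0.1,"ty":0,"tz":0,"turn":0},{"claw":1,"tx":0.1,"ty":0,"tz":0,"turn":0},{"claw":1,"tx":0.1,"ty":0,"tz":0,"turn":0},{"claw":1,"tx":0.1,"ty":0,"tz":0,"turn":0},{"claw":1,"tx":0.02,"ty":0,"tz":0,"turn":0},{"claw":1,"tx":0,"ty":0,"tz":0,"turn":0},{"claw":1,"tx":0,"ty":0,"tz":0,"turn":0}]' 80|egrep 'pos|force'
```

```text
eef_pos: [598.1, 11.2, 109.5]
contact_force: [-1.1, 0.1, 6.7]
```

Depth about 7.3 mm; turn clockwise.

```bash
python3 -m inch '[{"claw":1,"tx":0.01,"ty":0,"tz":0,"turn":0.5},{"claw":1,"tx":0,"ty":0,"tz":0,"turn":0.8},{"claw":1,"tx":0,"ty":0,"tz":0,"turn":0.8},{"claw":1,"tx":0,"ty":0,"tz":0,"turn":0.8},{"claw":1,"tx":0,"ty":0,"tz":0,"turn":0.8},{"claw":1,"tx":0,"ty":0,"tz":0,"turn":0.8},{"claw":1,"tx":0,"ty":0,"tz":0,"turn":0.8},{"claw":1,"tx":0,"ty":0,"tz":0,"turn":0.8},{"claw":1,"tx":0,"ty":0,"tz":0,"turn":0.8},{"claw":1,"tx":0,"ty":0,"tz":0,"turn":0.8}]' 80|egrep 'pos|force';python3 -m inch '[{"claw":1,"tx":0,"ty":0,"tz":0,"turn":0.8},{"claw":1,"tx":0,"ty":0,"tz":0,"turn":0.8},{"claw":1,"tx":0,"ty":0,"tz":0,"turn":0.8},{"claw":1,"tx":0,"ty":0,"tz":0,"turn":0.8},{"claw":1,"tx":0,"ty":0,"tz":0,"turn":0.8},{"claw":1,"tx":0,"ty":0,"tz":0,"turn":0.8},{"claw":1,"tx":0,"ty":0,"tz":0,"turn":0.5},{"claw":1,"tx":0,"ty":0,"tz":0,"turn":0},{"claw":1,"tx":0,"ty":0,"tz":0,"turn":0}]' 80|egrep 'pos|force';python3 -c "
from h import *
st(None,-1.4); print(robot.get_obs()['torque'])"
```

```text
eef_pos: [598.6, 10.4, 109.5]
contact_force: [-0.1, -1.6, 7.5]
eef_pos: [598.3, 10.6, 109.4]
contact_force: [-0.4, -1.8, 8.1]
t 32.55 p [598.3  10.6 109.4] yaw 0.65 q7 -17.5 F [-0.4 -1.8  8.1] op 0.264
turn total 0.34
[-0.47412004  0.4379719  -0.02933532]
```

```bash
python3 -m inch '[{"claw":1,"tx":0,"ty":0,"tz":0,"turn":0.36},{"claw":1,"tx":0,"ty":0,"tz":0,"turn":0},{"claw":1,"tx":-0.1,"ty":0,"tz":0,"turn":0},{"claw":1,"tx":-0.1,"ty":0,"tz":0,"turn":0},{"claw":1,"tx":-0.1,"ty":0,"tz":0,"turn":0},{"claw":1,"tx":0,"ty":0,"tz":0,"turn":0}]' 80|egrep 'pos|force';python3 -c "
from h import *
st(None,-1.4)"
python3 -m inch '[{"claw":0.2,"tx":0,"ty":0,"tz":0,"turn":0},{"claw":-0.5,"tx":0,"ty":0,"tz":0,"turn":0},{"claw":-1,"tx":0,"ty":0,"tz":0,"turn":0},{"claw":-1,"tx":0,"ty":0,"tz":0,"turn":0},{"claw":-1,"tx":-0.5,"ty":0,"tz":0,"turn":0},{"claw":-1,"tx":-1,"ty":0,"tz":0,"turn":0},{"claw":-1,"tx":-1,"ty":0,"tz":0,"turn":0},{"claw":-1,"tx":-1,"ty":0,"tz":0.5,"turn":0},{"claw":-1,"tx":-1,"ty":0,"tz":1,"turn":0},{"claw":-1,"tx":-1,"ty":-0.3,"tz":1,"turn":0}]' 80|egrep 'pos|force'; python3 -m inch '[{"claw":-1,"tx":-1,"ty":-0.3,"tz":0.6,"turn":0},{"claw":-1,"tx":-1,"ty":-0.3,"tz":0.3,"turn":0},{"claw":-1,"tx":0,"ty":0,"tz":0,"turn":0},{"claw":-1,"tx":0,"ty":0,"tz":0,"turn":0},{"claw":-1,"tx":0,"ty":0,"tz":0,"turn":0},{"claw":-1,"tx":0,"ty":0,"tz":0,"turn":0}]' | egrep 'pos'
python3 -c "
from h import *
st()
C=cam('wrist')
im=robot.snapshot('wrist');cv2.imwrite('pics/w14.png',im)
np.save('w14.npy',np.hstack([C[0],C[1],C[2][:,None]]))
im=robot.snapshot('scene');cv2.imwrite('pics/s2.png',im)
cv2.imwrite('pics/s2a.png',cv2.resize(im[170:320,150:330],None,fx=4,fy=4,interpolation=cv2.INTER_CUBIC))
st()"
```

```text
eef_pos: [598.0, 10.7, 116.8]
contact_force: [0.4, -2.0, 4.6]
t 33.05 p [598.   10.7 116.8] yaw -1.5 q7 -18.9 F [ 0.4 -2.   4.6] op 0.261
turn total -0.02
eef_pos: [589.2, -50.8, 254.5]
contact_force: [0.8, -1.5, 0.2]
eef_pos: [572.7, -72.7, 302.3]
t 34.38 p [572.7 -72.7 302.3] yaw -1.41 q7 -6.0 F [ 0.5 -0.4  0.3] op 1.002
t 34.48 p [572.7 -72.8 302.3] yaw -1.41 q7 -6.0 F [-0.4 -0.5 -0. ] op 0.999
```

View pics/w14.png

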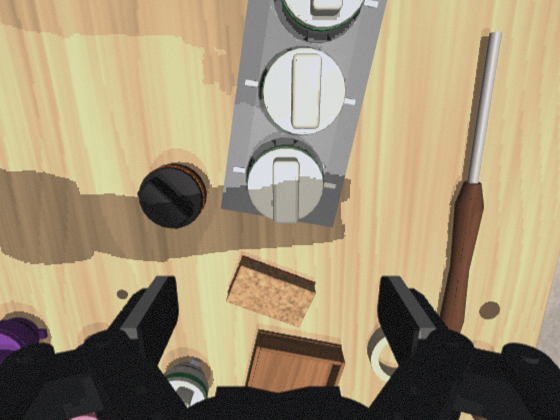

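View pics/s2a.png

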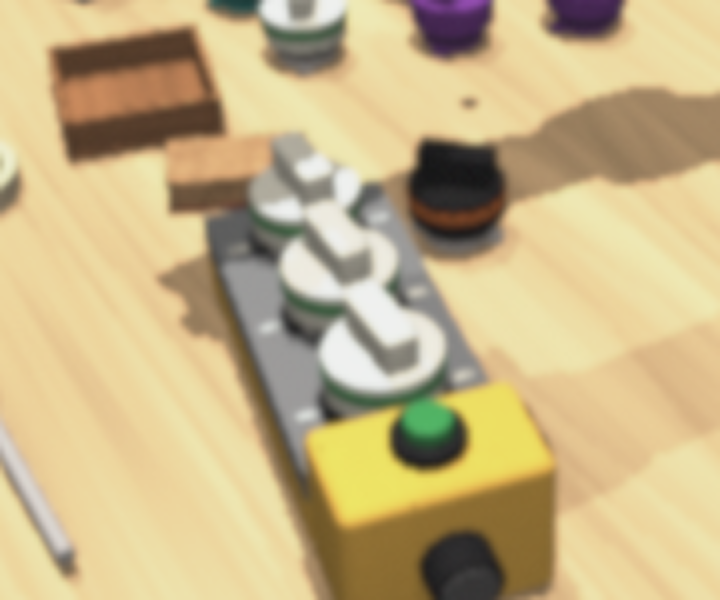

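```bash
python3 -m inch '[{"claw":-1,"tx":0,"ty":0,"tz":0,"turn":1},{"claw":-1,"tx":0,"ty":0,"tz":0,"turn":1},{"claw":-1,"tx":0,"ty":0,"tz":0,"turn":1},{"claw":-1,"tx":0,"ty":0,"tz":0,"turn":1},{"claw":-1,"tx":0,"ty":0,"tz":0,"turn":1},{"claw":-1,"tx":0,"ty":0.2,"tz":0.6,"turn":0.6},{"claw":-1,"tx":0.2,"ty":0.2,"tz":1,"turn":0},{"claw":-1,"tx":0.2,"ty":0.2,"tz":1,"turn":0},{"claw":-1,"tx":0.2,"ty":0.2,"tz":1,"turn":0},{"claw":-1,"tx":0.2,"ty":0.2,"tz":1,"turn":0}]'|egrep 'pos|force'; python3 -m inch '[{"claw":-1,"tx":0.2,"ty":0.2,"tz":1,"turn":0},{"claw":-1,"tx":0.2,"ty":0.2,"tz":1,"turn":0},{"claw":-1,"tx":0.2,"ty":0.2,"tz":1,"turn":0},{"claw":-1,"tx":0.2,"ty":0.2,"tz":1,"turn":0},{"claw":-1,"tx":0.2,"ty":0.2,"tz":1,"turn":0},{"claw":-1,"tx":0.2,"ty":0.2,"tz":1,"turn":0},{"claw":-1,"tx":0.2,"ty":0.2,"tz":1,"turn":0},{"claw":-1,"tx":0,"ty":0,"tz":0,"turn":0},{"claw":-1,"tx":0,"ty":0,"tz":0,"turn":0},{"claw":-1,"tx":0,"ty":0,"tz":0,"turn":0}]'|egrep pos;  python3 -c "
from h import *
C=cam('wrist')
im=robot.snapshot('wrist');cv2.imwrite('pics/w15.png',im)
np.save('w15.npy',np.hstack([C[0],C[1],C[2][:,None]]))
st([416,-401,150],-35)"
```

```text
eef_pos: [527.8, -182.5, 282.5]
contact_force: [1.0, 0.1, -0.1]
eef_pos: [456.8, -344.6, 248.0]
t 36.2 p [ 457.1 -344.3  248.2] yaw -34.98 q7 -5.3 F [ 1.1 -0.3  0.5] op 0.998
rows total tx,ty,tz [ 3.93 -0.04  2.81]
turn total 0.0
```

View pics/w15.png

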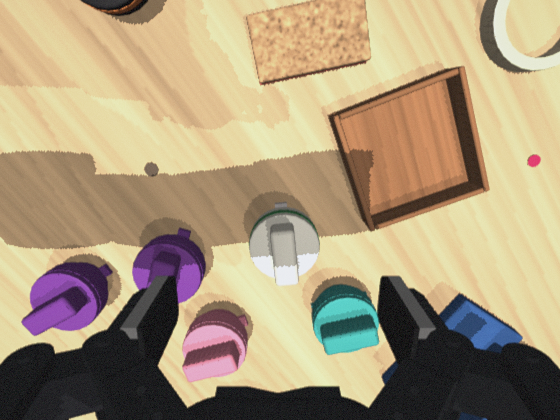

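```bash
python3 -c "
import cv2
im=cv2.imread('pics/w15.png')
cv2.imwrite('pics/w15a.png',cv2.resize(im[190:310,225:345],None,fx=5,fy=5,interpolation=cv2.INTER_CUBIC))"
```

```text
(no output)
```

View pics/w15a.png

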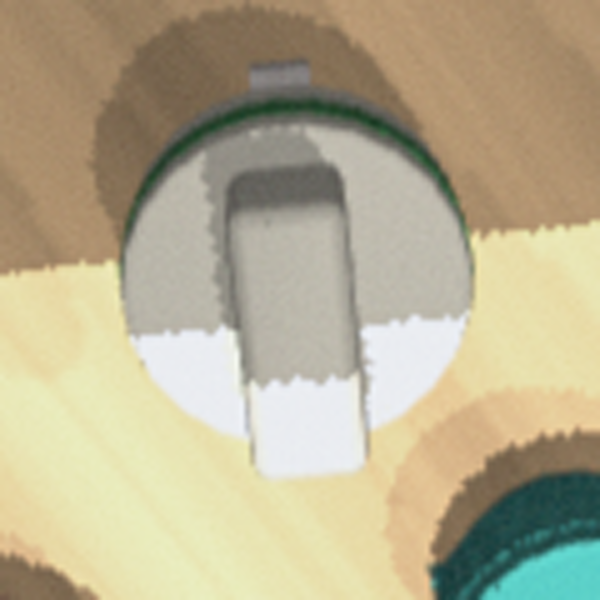

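```bash
python3 -c "
from h import *
D=np.load('w15.npy'); C=(D[:,:3],D[:,3:6],D[:,6])
c=grip([(225+a/5,190+b/5) for a,b in [(229,206),(347,203),(367,470),(254,478)]],80,C,0)
T=np.array([ray('',*q,40,C) for q in [(330,117),(462,68),(489,188),(373,230)]]); print(T.round(0),T.mean(0))
p,R,y=st([c[0],c[1],120],-35)
t=ray('',347,325,70,C); print('teal',t, 'rel tool', (R.T@(t-[c[0],c[1],0])).round(0))
"
```

```text
grip centre [ 421.2 -408.4] len 58.6 wid 22.8 az 59.67 jaw yaw -30.33
[[ 533. -325.   40.]
 [ 659. -358.   40.]
 [ 631. -480.   40.]
 [ 508. -452.   40.]] [ 582.75039074 -403.72774396   40.        ]
t 36.2 p [ 457.1 -344.3  248.2] yaw -34.98 q7 -5.3 F [ 1.1 -0.3  0.5] op 0.998
rows total tx,ty,tz [5.13 0.3  2.93]
turn total 0.0
teal [ 428.72621729 -516.69025041   70.        ] rel tool [-70.  68.  84.]
```

```bash
python3 -m inch '[{"claw":-0.4,"tx":0.3,"ty":0,"tz":0,"turn":-0.78},{"claw":-0.4,"tx":0.7,"ty":0.05,"tz":0.6,"turn":0},{"claw":-0.4,"tx":0.8,"ty":0,"tz":0.6,"turn":0},{"claw":-0.4,"tx":0.8,"ty":0,"tz":0.6,"turn":0},{"claw":-0.4,"tx":0.8,"ty":0,"tz":0.6,"turn":0},{"claw":-0.4,"tx":0.8,"ty":0,"tz":0.4,"turn":0},{"claw":-0.4,"tx":0.7,"ty":0,"tz":0.14,"turn":0},{"claw":-0.4,"tx":0,"ty":0,"tz":0,"turn":0},{"claw":-0.4,"tx":0,"ty":0,"tz":0,"turn":0},{"claw":-0.4,"tx":0,"ty":0,"tz":0,"turn":0}]'|egrep 'pos|force'; python3 -c "
from h import *
st([421.2,-408.4,58],-30.3)"
```

```text
eef_pos: [421.7, -408.8, 127.1]
contact_force: [-0.5, 0.4, 0.6]
t 37.03 p [ 421.7 -408.8  127.1] yaw -30.29 q7 4.9 F [-0.5  0.4  0.6] op 0.702
rows total tx,ty,tz [ 2.76 -0.03 -0.  ]
turn total 0.0
```

```bash
python3 -m inch '[{"claw":-0.4,"tx":0.7,"ty":-0.02,"tz":0,"turn":0},{"claw":-0.4,"tx":0.7,"ty":0,"tz":0,"turn":0},{"claw":-0.4,"tx":0.7,"ty":0,"tz":0,"turn":0},{"claw":-0.4,"tx":0.4,"ty":0,"tz":0,"turn":0},{"claw":-0.4,"tx":0.2,"ty":0,"tz":0,"turn":0},{"claw":-0.4,"tx":0,"ty":0,"tz":0,"turn":0},{"claw":0.2,"tx":0,"ty":0,"tz":0,"turn":0},{"claw":0.4,"tx":0,"ty":0,"tz":0,"turn":0},{"claw":1,"tx":0,"ty":0,"tz":0,"turn":0},{"claw":1,"tx":0,"ty":0,"tz":0,"turn":0}]' 60|egrep 'pos|force'; python3 -m inch '[{"claw":1,"tx":0,"ty":0,"tz":0,"turn":0},{"claw":1,"tx":0,"ty":0,"tz":0,"turn":0},{"claw":1,"tx":0,"ty":0,"tz":0,"turn":0}]' 60|egrep 'pos|force|open'; python3 -m inch '[{"claw":1,"tx":-0.5,"ty":0,"tz":0,"turn":0},{"claw":1,"tx":-0.7,"ty":0,"tz":0,"turn":0},{"claw":1,"tx":-0.8,"ty":0,"tz":0,"turn":0},{"claw":1,"tx":-0.8,"ty":0,"tz":0,"turn":0},{"claw":1,"tx":-0.7,"ty":0,"tz":0,"turn":0},{"claw":1,"tx":0,"ty":0,"tz":0,"turn":0},{"claw":1,"tx":0,"ty":0,"tz":0,"turn":0}]' 60|egrep 'pos|force|open'; python3 -c "
from h import *
st([582,-403.5,140],-15)"
```

```text
eef_pos: [420.3, -409.6, 59.7]
contact_force: [-1.5, 0.8, 7.1]
eef_pos: [420.3, -409.6, 59.7]
contact_force: [-0.1, 0.6, 6.5]
opening: 0.267
eef_pos: [420.2, -409.7, 147.1]
contact_force: [0.3, -0.0, -1.9]
opening: 0.269
t 38.7 p [ 420.2 -409.7  147.1] yaw -30.4 q7 5.1 F [ 0.3 -0.  -1.9] op 0.269
rows total tx,ty,tz [ 0.29  5.46 -3.49]
turn total -2.57
```

```bash
python3 -m inch '[{"claw":1,"tx":0,"ty":0.5,"tz":-0.3,"turn":0},{"claw":1,"tx":0,"ty":0.9,"tz":-0.6,"turn":0},{"claw":1,"tx":0,"ty":0.9,"tz":-0.6,"turn":0},{"claw":1,"tx":0,"ty":0.9,"tz":-0.6,"turn":0},{"claw":1,"tx":0,"ty":0.9,"tz":-0.6,"turn":0},{"claw":1,"tx":0,"ty":0.8,"tz":-0.5,"turn":0},{"claw":1,"tx":0,"ty":0.56,"tz":-0.3,"turn":0},{"claw":1,"tx":0,"ty":0,"tz":0,"turn":0},{"claw":1,"tx":0,"ty":0,"tz":0,"turn":0},{"claw":1,"tx":0,"ty":0,"tz":0,"turn":0}]' 60|egrep 'pos|force|open'; python3 -c "
from h import *
st([582,-403.5,66])
cv2.imwrite('pics/w16.png',robot.snapshot('wrist'))"
```

```text
eef_pos: [580.5, -402.9, 144.7]
contact_force: [0.1, 0.6, -2.2]
opening: 0.267
t 39.53 p [ 580.5 -402.9  144.7] yaw -30.42 q7 -2.9 F [ 0.1  0.6 -2.2] op 0.267
rows total tx,ty,tz [ 3.15  0.07 -0.01]
```

View pics/w16.png

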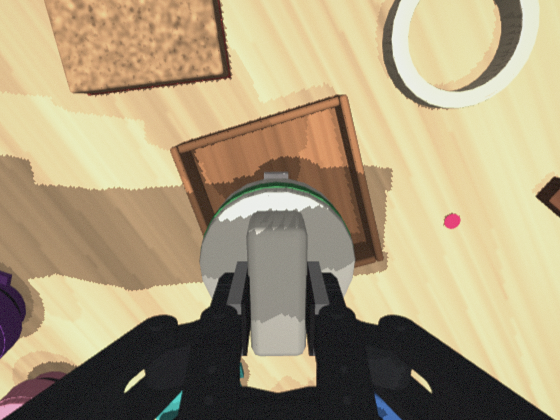

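```bash
python3 -m inch '[{"claw":1,"tx":0.7,"ty":0.06,"tz":0,"turn":0},{"claw":1,"tx":0.8,"ty":0,"tz":0,"turn":0},{"claw":1,"tx":0.8,"ty":0,"tz":0,"turn":0},{"claw":1,"tx":0.5,"ty":0,"tz":0,"turn":0},{"claw":1,"tx":0.2,"ty":0,"tz":0,"turn":0},{"claw":1,"tx":0.1,"ty":0,"tz":0,"turn":0},{"claw":1,"tx":0,"ty":0,"tz":0,"turn":0},{"claw":1,"tx":0,"ty":0,"tz":0,"turn":0}]' 60|egrep 'pos|force|open'; python3 -c "
from h import *
st([582,-403.5,66])"
```

```text
eef_pos: [583.6, -404.0, 69.6]
contact_force: [0.9, -0.4, -1.8]
opening: 0.271
t 40.25 p [ 583.6 -404.    69.6] yaw -30.41 q7 -3.5 F [ 0.9 -0.4 -1.8] op 0.271
rows total tx,ty,tz [ 0.14 -0.07  0.01]
```

Lower 3 mm more, release, lift and look.

```bash
python3 -m inch '[{"claw":1,"tx":0.07,"ty":0,"tz":0,"turn":0},{"claw":1,"tx":0.07,"ty":0,"tz":0,"turn":0},{"claw":1,"tx":0,"ty":0,"tz":0,"turn":0},{"claw":1,"tx":0,"ty":0,"tz":0,"turn":0},{"claw":0.2,"tx":0,"ty":0,"tz":0,"turn":0},{"claw":-0.3,"tx":0,"ty":0,"tz":0,"turn":0},{"claw":-0.3,"tx":0,"ty":0,"tz":0,"turn":0},{"claw":-0.3,"tx":0,"ty":0,"tz":0,"turn":0},{"claw":-0.3,"tx":-0.4,"ty":0,"tz":0,"turn":0},{"claw":-0.3,"tx":-1,"ty":0,"tz":0,"turn":0}]' 60|egrep 'pos|force|open'; python3 -m inch '[{"claw":-0.3,"tx":-1,"ty":0,"tz":0,"turn":0},{"claw":-0.3,"tx":-1,"ty":0,"tz":0,"turn":0},{"claw":-0.3,"tx":-1,"ty":0,"tz":0,"turn":0},{"claw":-0.3,"tx":-1,"ty":0,"tz":-1,"turn":0},{"claw":-0.3,"tx":-1,"ty":0,"tz":-1,"turn":0},{"claw":-0.3,"tx":0,"ty":0,"tz":-1,"turn":0},{"claw":-0.3,"tx":0,"ty":0,"tz":0,"turn":0},{"claw":-0.3,"tx":0,"ty":0,"tz":0,"turn":0}]' |egrep 'pos'; python3 -c "
from h import *
st([629,180,200],-1.4)
C=cam('wrist')
cv2.imwrite('pics/w17.png',robot.snapshot('wrist'))
np.save('w17.npy',np.hstack([C[0],C[1],C[2][:,None]]))"
```

```text
eef_pos: [581.3, -402.3, 97.4]
contact_force: [0.7, -0.3, 0.3]
opening: 0.649
eef_pos: [622.3, -336.7, 226.1]
t 41.75 p [ 622.3 -336.7  226.1] yaw -30.2 q7 -8.4 F [-0.8 -1.2  0.1] op 0.647
rows total tx,ty,tz [  1.05 -10.17 -18.  ]
turn total -4.8
```

View pics/w17.png

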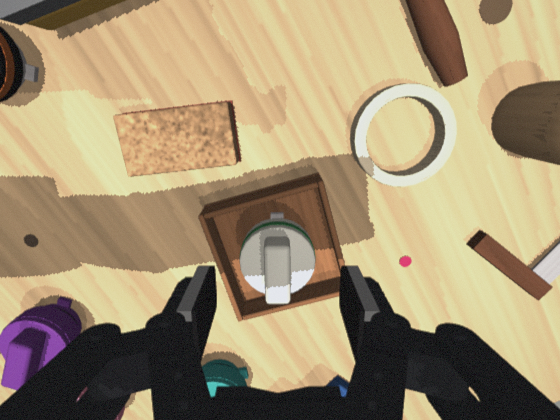

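```bash
python3 -m inch '[{"claw":0.5,"tx":0,"ty":0,"tz":0,"turn":-1},{"claw":0.5,"tx":0,"ty":0,"tz":0,"turn":-1},{"claw":0.5,"tx":0,"ty":0,"tz":0,"turn":-1},{"claw":1,"tx":0,"ty":0,"tz":0,"turn":-1},{"claw":1,"tx":0,"ty":0,"tz":-0.5,"turn":-0.8},{"claw":1,"tx":0,"ty":0,"tz":-1,"turn":0},{"claw":1,"tx":0,"ty":0,"tz":-1,"turn":0},{"claw":1,"tx":0,"ty":0,"tz":-1,"turn":0},{"claw":1,"tx":0,"ty":0,"tz":-1,"turn":0},{"claw":1,"tx":0,"ty":0,"tz":-1,"turn":0}]'|egrep 'pos'; python3 -m inch '[{"claw":1,"tx":0,"ty":0,"tz":-1,"turn":0},{"claw":1,"tx":0,"ty":0,"tz":-1,"turn":0},{"claw":1,"tx":0,"ty":0,"tz":-1,"turn":0},{"claw":1,"tx":0,"ty":0,"tz":-1,"turn":0},{"claw":1,"tx":0,"ty":0,"tz":-1,"turn":0},{"claw":1,"tx":0,"ty":0,"tz":-1,"turn":0},{"claw":1,"tx":0,"ty":0,"tz":-1,"turn":0},{"claw":1,"tx":0,"ty":0,"tz":-1,"turn":0},{"claw":1,"tx":0,"ty":0,"tz":-1,"turn":0},{"claw":1,"tx":0,"ty":0,"tz":-1,"turn":0}]'|egrep 'pos';  python3 -m inch '[{"claw":1,"tx":0,"ty":0,"tz":-1,"turn":0},{"claw":1,"tx":0,"ty":0,"tz":-1,"turn":0},{"claw":1,"tx":0,"ty":0,"tz":-0.6,"turn":0},{"claw":1,"tx":0,"ty":0,"tz":0,"turn":0},{"claw":1,"tx":0,"ty":0,"tz":0,"turn":0},{"claw":1,"tx":0,"ty":0,"tz":0,"turn":0}]'|egrep 'pos'; python3 -c "
from h import *
st([632.6,184.6,140],-1.4)
C=cam('wrist')
im=robot.snapshot('wrist');cv2.imwrite('pics/w18.png',im)
hsv=cv2.cvtColor(im,cv2.COLOR_BGR2HSV)
m=((hsv[...,0]>50)&(hsv[...,0]<80)&(hsv[...,1]>110)).astype('uint8')
n,l,s,c=cv2.connectedComponentsWithStats(m)
for i in range(1,n):
  if s[i,4]>300: print(c[i],s[i],ray('',*(c[i]),129,C).round(1))
"
```

```text
eef_pos: [624.9, -202.3, 224.7]
eef_pos: [632.7, 47.5, 224.8]
eef_pos: [634.9, 111.0, 224.8]
t 43.97 p [634.9 111.  224.8] yaw -1.72 q7 -23.7 F [ 0.1 -0.8  0.6] op -0.001
rows total tx,ty,tz [ 3.39 -0.18 -2.95]
turn total -0.05
[270.15561224 103.52487245] [ 249   81   44   46 1568] [631.8 185.3 129. ]
```

View pics/w18.png

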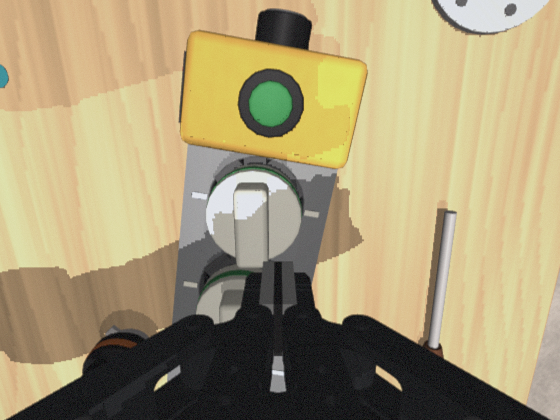

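```bash
python3 -m inch '[{"claw":1,"tx":0.2,"ty":-0.1,"tz":-0.8,"turn":-0.05},{"claw":1,"tx":0.6,"ty":-0.08,"tz":-0.9,"turn":0},{"claw":1,"tx":0.8,"ty":0,"tz":-0.8,"turn":0},{"claw":1,"tx":0.8,"ty":0,"tz":-0.46,"turn":0},{"claw":1,"tx":0.7,"ty":0,"tz":0,"turn":0},{"claw":1,"tx":0.2,"ty":0,"tz":0,"turn":0},{"claw":1,"tx":0,"ty":0,"tz":0,"turn":0},{"claw":1,"tx":0,"ty":0,"tz":0,"turn":0},{"claw":1,"tx":0,"ty":0,"tz":0,"turn":0}]'|egrep 'pos|force'; python3 -c "
from h import *
st([632.2,185,123],-1.4)"
```

```text
eef_pos: [633.0, 186.4, 143.9]
contact_force: [0.3, 0.6, -0.4]
t 44.77 p [633.  186.4 143.9] yaw -1.4 q7 -31.3 F [ 0.3  0.6 -0.4] op 0.001
rows total tx,ty,tz [ 0.84 -0.03  0.06]
turn total 0.0
```

```bash
python3 -m inch '[{"claw":1,"tx":0.3,"ty":-0.03,"tz":0.05,"turn":0},{"claw":1,"tx":0.2,"ty":0,"tz":0,"turn":0},{"claw":1,"tx":0.1,"ty":0,"tz":0,"turn":0},{"claw":1,"tx":0.1,"ty":0,"tz":0,"turn":0},{"claw":1,"tx":0.1,"ty":0,"tz":0,"turn":0},{"claw":1,"tx":0.06,"ty":0,"tz":0,"turn":0},{"claw":1,"tx":0,"ty":0,"tz":0,"turn":0},{"claw":1,"tx":0,"ty":0,"tz":0,"turn":0}]'|egrep 'pos|force'
```

```text
eef_pos: [631.4, 185.6, 122.9]
contact_force: [-5.4, -4.2, 18.2]
```

```bash
python3 -m inch '[{"claw":1,"tx":-0.3,"ty":0,"tz":0,"turn":0},{"claw":1,"tx":-0.8,"ty":0,"tz":0,"turn":0},{"claw":1,"tx":-1,"ty":0,"tz":0,"turn":0},{"claw":1,"tx":-1,"ty":0,"tz":0,"turn":0},{"claw":1,"tx":-1,"ty":0,"tz":0.5,"turn":0},{"claw":1,"tx":-1,"ty":-0.5,"tz":1,"turn":0},{"claw":1,"tx":-1,"ty":-0.5,"tz":1,"turn":0},{"claw":1,"tx":-1,"ty":-0.5,"tz":1,"turn":0},{"claw":1,"tx":0,"ty":-0.5,"tz":1,"turn":0},{"claw":1,"tx":0,"ty":-0.5,"tz":0.5,"turn":0}]'|egrep 'pos|force'; python3 -m inch '[{"claw":1,"tx":0,"ty":0,"tz":0,"turn":0},{"claw":1,"tx":0,"ty":0,"tz":0,"turn":0},{"claw":1,"tx":0,"ty":0,"tz":0,"turn":0},{"claw":1,"tx":0,"ty":0,"tz":0,"turn":0}]'|egrep 'pos|force'; python3 -c "
from h import *
st()
C=cam('wrist')
im=robot.snapshot('wrist');cv2.imwrite('pics/w19.png',im)
np.save('w19.npy',np.hstack([C[0],C[1],C[2][:,None]]))
im=robot.snapshot('top');cv2.imwrite('pics/t19.png',im)
im=robot.snapshot('scene');cv2.imwrite('pics/s19.png',cv2.resize(im[120:330,130:430],None,fx=2.66,fy=2.66,interpolation=cv2.INTER_CUBIC))
"
```

```text
eef_pos: [566.0, 59.5, 300.1]
contact_force: [0.9, -0.5, -0.6]
eef_pos: [566.3, 63.9, 298.2]
contact_force: [-0.4, 0.9, 0.0]
t 46.6 p [566.3  63.9 298.2] yaw -1.2 q7 -18.6 F [-0.4  0.9  0. ] op -0.001
```

View pics/w19.png

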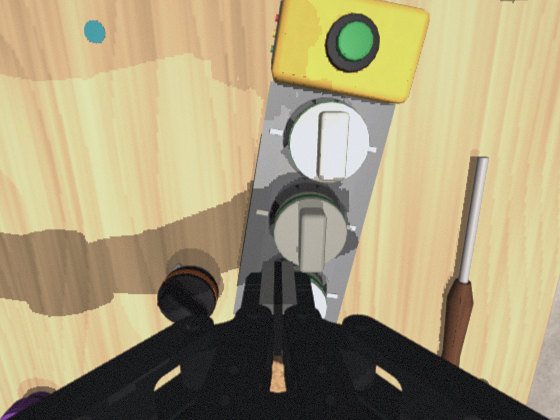

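View pics/t19.png

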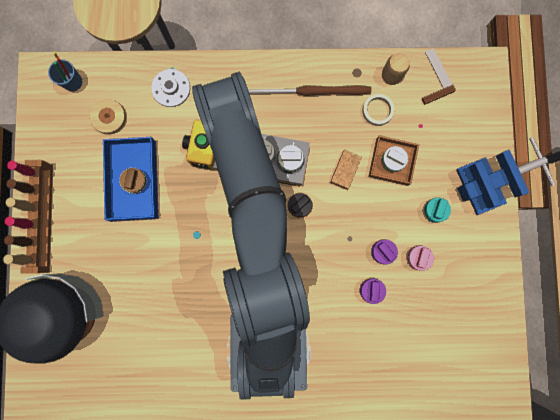

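View pics/s19.png

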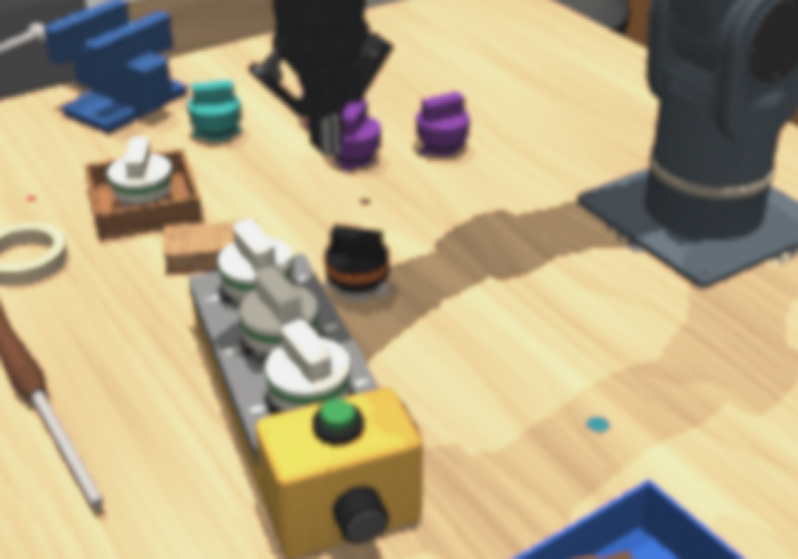

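```bash
python3 -c "
import cv2
im=cv2.imread('pics/w19.png')
a=cv2.resize(im[90:190,280:380],None,fx=4,fy=4,interpolation=cv2.INTER_CUBIC)
b=cv2.resize(im[185:285,262:362],None,fx=4,fy=4,interpolation=cv2.INTER_CUBIC)
cv2.imwrite('pics/w19a.png',cv2.hconcat([a,b]))"
```

```text
(no output)
```

View pics/w19a.png

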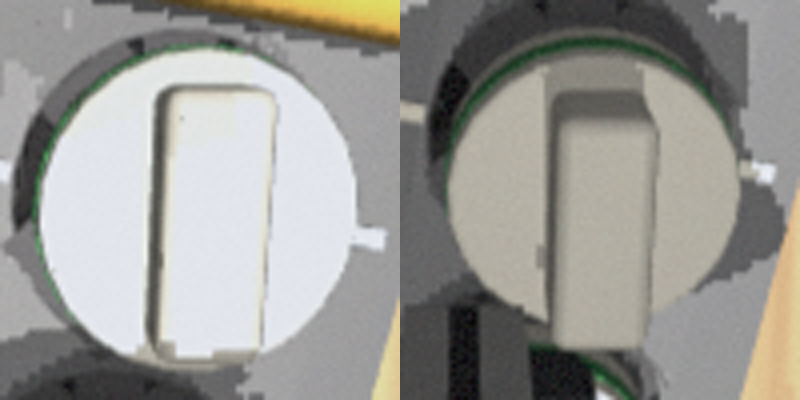

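```bash
python3 -c "
from h import *
D=np.load('w19.npy'); C=(D[:,:3],D[:,3:6],D[:,6])
for z in (139.5,132):
  grip([(280+a/4,90+b/4) for a,b in [(168,88),(275,90),(263,355),(158,355)]],z,C,0)
  grip([(262+(a-400)/4,185+b/4) for a,b in [(558,117),(658,120),(645,349),(553,349)]],z,C,0)
"
```

```text
grip centre [615.2 101.1] len 56.8 wid 22.8 az 89.28 jaw yaw -0.72
grip centre [597.9   9.9] len 58.9 wid 22.6 az 88.53 jaw yaw -1.47
grip centre [616.4 100. ] len 58.2 wid 23.4 az 89.28 jaw yaw -0.72
grip centre [598.7   6.7] len 60.4 wid 23.2 az 88.53 jaw yaw -1.47
```

```bash
python3 -c "
from h import *
D=np.load('w19.npy'); C=(D[:,:3],D[:,3:6],D[:,6])
from scipy.optimize import least_squares
th=np.linspace(0,2*np.pi,73)
im=cv2.imread('pics/w19.png'); out=cv2.resize(im,None,fx=2,fy=2)
def circ(c,z,r): 
  return proj('',np.c_[c[0]+r*np.cos(th),c[1]+r*np.sin(th),np.full(73,z)],C)
big=cv2.resize(im[85:285,250:390],None,fx=4,fy=4,interpolation=cv2.INTER_CUBIC)
for c in [(615.1,98.6),(597.4,10.1)]:
  for z,col in ((111.5,(0,0,255)),(104.5,(255,0,0))):
    p=((circ(c,z,38)-[250,85])*4+1.5).round().astype(int)
    cv2.polylines(big,[p.reshape(-1,1,2)],True,col,1)
cv2.imwrite('pics/ov.png',big[:600])
"
```

```text
(no output)
```

View pics/ov.png

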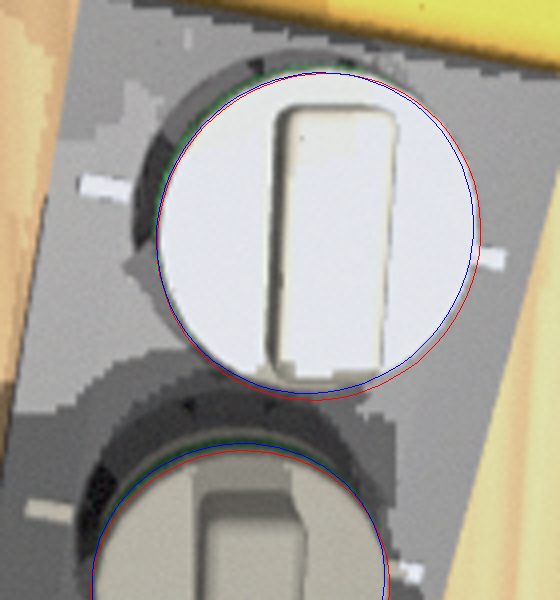

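```bash
python3 -m inch '[{"claw":1,"tx":0.6,"ty":0.5,"tz":-0.4,"turn":0},{"claw":1,"tx":1,"ty":0.7,"tz":-0.5,"turn":0},{"claw":1,"tx":1,"ty":0.7,"tz":-0.4,"turn":0},{"claw":1,"tx":1,"ty":0.1,"tz":-0.1,"turn":0},{"claw":1,"tx":1,"ty":0,"tz":0,"turn":0},{"claw":1,"tx":0.8,"ty":0,"tz":0,"turn":0},{"claw":1,"tx":0.3,"ty":0,"tz":0,"turn":0},{"claw":1,"tx":0,"ty":0,"tz":0,"turn":0},{"claw":1,"tx":0,"ty":0,"tz":0,"turn":0}]'|egrep 'pos|force';python3 -c "
from h import *
st([615.2,98.6,141],-1.4)"
```

```text
eef_pos: [617.1, 96.8, 156.5]
contact_force: [0.4, 0.7, 0.1]
t 47.5 p [617.1  96.8 156.5] yaw -1.28 q7 -23.7 F [0.4 0.7 0.1] op 0.003
rows total tx,ty,tz [ 0.62 -0.08 -0.07]
turn total 0.02
```

```bash
python3 -m inch '[{"claw":1,"tx":0.3,"ty":-0.06,"tz":-0.05,"turn":0},{"claw":1,"tx":0.2,"ty":0,"tz":0,"turn":0},{"claw":1,"tx":0,"ty":0,"tz":0,"turn":0},{"claw":1,"tx":0,"ty":0,"tz":0,"turn":0}]'|egrep 'pos|force';for i in 1 ; do python3 -m inch '[{"claw":1,"tx":0.08,"ty":0,"tz":0,"turn":0},{"claw":1,"tx":0,"ty":0,"tz":0,"turn":0},{"claw":1,"tx":0,"ty":0,"tz":0,"turn":0}]'|egrep 'pos|force'; done
```

```text
eef_pos: [615.2, 97.8, 143.8]
contact_force: [0.5, 0.1, 0.3]
eef_pos: [615.3, 97.8, 141.7]
contact_force: [-0.2, 1.0, 0.1]
```

```bash
python3 -m inch '[{"claw":1,"tx":0.06,"ty":0,"tz":0,"turn":0},{"claw":1,"tx":0,"ty":0,"tz":0,"turn":0},{"claw":1,"tx":0,"ty":0,"tz":0,"turn":0}]'|egrep 'pos|force'; python3 -m inch '[{"claw":1,"tx":0.04,"ty":0,"tz":0,"turn":0},{"claw":1,"tx":0,"ty":0,"tz":0,"turn":0},{"claw":1,"tx":0,"ty":0,"tz":0,"turn":0}]'|egrep 'pos|force'
```

```text
eef_pos: [615.2, 97.8, 140.0]
contact_force: [0.6, 0.2, 0.1]
eef_pos: [615.5, 97.8, 139.4]
contact_force: [-0.8, -0.1, 4.5]
```

```bash
python3 -m inch '[{"claw":1,"tx":-0.4,"ty":0,"tz":0,"turn":0},{"claw":1,"tx":-0.8,"ty":0,"tz":0,"turn":0},{"claw":1,"tx":-1,"ty":0,"tz":0,"turn":0},{"claw":1,"tx":-1,"ty":0,"tz":0,"turn":0},{"claw":1,"tx":-1,"ty":0,"tz":0,"turn":0},{"claw":1,"tx":-1,"ty":0,"tz":0,"turn":0},{"claw":1,"tx":0,"ty":0,"tz":0,"turn":0},{"claw":1,"tx":0,"ty":0,"tz":0,"turn":0},{"claw":1,"tx":0,"ty":0,"tz":0,"turn":0},{"claw":1,"tx":0,"ty":0,"tz":0,"turn":0}]'|egrep 'pos|force';python3 -c "
from h import *
st()
im=robot.snapshot('wrist');cv2.imwrite('pics/w20.png',im)"
```

```text
eef_pos: [614.6, 97.6, 268.1]
contact_force: [-0.2, -0.0, -0.2]
t 49.42 p [614.6  97.6 268.1] yaw -1.29 q7 -21.8 F [-0.2 -0.  -0.2] op 0.001
```

View pics/w20.png

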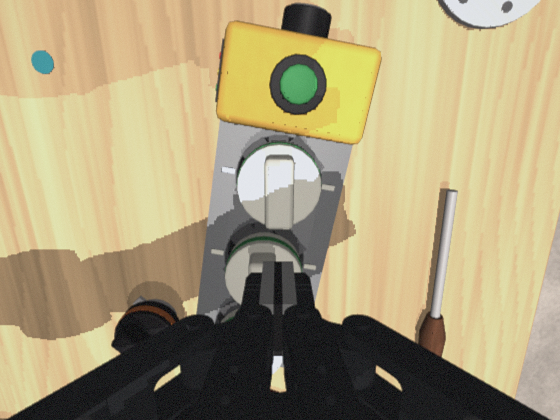

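```bash
python3 -c "
from rig import robot
print(robot.job_done())"
```

```text
the job is handed in; nothing more can be done
None
```

I handed the job in at about 49 s; no verdict was reported.

- **Spent canister:** one was present, in port 3. I unlocked it and stood it upright in the blue tub.
- **Fresh canisters:** port 2 was empty at the start. I pressed and turned fresh canisters 80° clockwise into ports 3 and 2.
- **Left alone:** I did not touch the white canister already locked in port 1, the black gas canister or the coloured look-alikes.
- **Left-over fresh canister:** it stands upright in the stock tray.
- **Start button:** I pressed it down to 122.9 mm, its full 6 mm, with 18 N.

**Last checks:**
- **Turn angle:** the pictures put the grips in ports 3 and 2 about 79–80° round from the insertion direction, parallel to the one in port 1.
- **Port 3 height, disagreement:** an image overlay suggested the port 3 canister sat about 7 mm low. I touched its top after pressing the button and made contact at 139.4 mm, against 139.5 mm expected for fully home, so I trust the touch.
- **Port 2 height:** I did not touch-test it. It rests on the height at release, about 59.5 mm, and on the overlay matching.

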